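# Take down the cup stand, nest the drip cups in it and cover them

## Task

The calibration is finished: clear up the drip cups. Lift the cup stand off its screw (up until the wide part of its keyhole is over the screw head, then pull it off towards you) and stand it upright in the middle of the grey rubber mat; then nest all the white cups in its holder, one inside the other, each lowered in, not dropped, and seated fully with only a light push, so that they do not wedge, and put the lid on the top cup. Leave the other things on the bench where they are.

Things in the scene. Friction and masses are not known exactly. Their poses are not given: they have to be found in the camera images.
- cup0: White plastic tapered drip cup (3 or 4 alike are present), standing mouth up. 90 mm high, outside diameter 42 mm at the foot, 60 mm at the rim, wall 3.2 mm, weighted steel foot, 110 g. Origin: centre of its underside, z up through the mouth. Nested in another cup, its walls meet when its underside is about 32 mm above the other's underside; the taper (1 in 10) centres it, and pressed hard it wedges.
- cup1: White plastic tapered drip cup (3 or 4 alike are present), standing mouth up. 90 mm high, outside diameter 42 mm at the foot, 60 mm at the rim, wall 3.2 mm, weighted steel foot, 110 g. Origin: centre of its underside, z up through the mouth. Nested in another cup, its walls meet when its underside is about 32 mm above the other's underside; the taper (1 in 10) centres it, and pressed hard it wedges.
- cup2: White plastic tapered drip cup (3 or 4 alike are present), standing mouth up. 90 mm high, outside diameter 42 mm at the foot, 60 mm at the rim, wall 3.2 mm, weighted steel foot, 110 g. Origin: centre of its underside, z up through the mouth. Nested in another cup, its walls meet when its underside is about 32 mm above the other's underside; the taper (1 in 10) centres it, and pressed hard it wedges.
- cup3: White plastic tapered drip cup (3 or 4 alike are present), standing mouth up. 90 mm high, outside diameter 42 mm at the foot, 60 mm at the rim, wall 3.2 mm, weighted steel foot, 110 g. Origin: centre of its underside, z up through the mouth. Nested in another cup, its walls meet when its underside is about 32 mm above the other's underside; the taper (1 in 10) centres it, and pressed hard it wedges.
- stand: Aluminium cup stand, 0.4-0.65 kg. Origin: underside, on the holder's axis, z up. Base plate 6 mm thick, x -45 to 63 mm, y -45 to 45. At its back an upright plate, x 55 to 63, y -40 to 40, 150 mm high, with a keyhole. Starts hung on the board's screw, upright, underside about 40 mm above the bench, its front (-x) towards the robot's side.
- holder (a point): Centre of the mouth of the stand's fixed holder, 96 mm above the stand's underside. The holder has just the shape of a cup (90 mm high, its underside 6 mm above the stand's), so a first cup sits with its underside about 38 mm above the stand's underside, its rim about 32 mm above this point. Axes as the stand's.
- keyhole (a point): Centre of the wide part of the keyhole, in the back plate's mid-thickness, 50 mm above the stand's underside. The wide part is 24 mm wide (y), 26 mm high; from it a slot 9 mm wide runs up to 78 mm above the underside. Hung, the screw's shank is in the slot's top end, about 25 mm above this point. Axes as the stand's.
- plate_top (a point): Middle of the top edge of the stand's back plate (8 mm thick along its x, 80 mm wide along its y); the upper 55 mm of the plate stand free above the board, so it can be pinched from above across its thickness. Axes as the stand's.
- screw (a point): Centre of the screw's head on the board's front: head 16 mm diameter and 5 mm thick, shank 6 mm diameter; 115 mm above the bench. The head's outer face is 2.5 mm farther out. x axis points from the robot's side into the board (the stand comes off towards -x). The gap between head and board is 10.5 mm, the plate 8 mm.
- board: Fixed grey upright panel 150 mm wide, 130 mm high, 12 mm thick, on a foot behind it; origin at the bottom centre of its front face, which looks to its -x; the screw sticks out of it.
- lid: Aluminium lid, 120 g, lying right way up on the bench: a flange 68 mm in diameter and 5 mm thick, below it a plug 44 mm in diameter and 8 mm deep that drops loosely into a cup's mouth (53 mm wide), above it a black upright grip 20 mm in diameter and 42 mm high. Origin: centre of the plug's underside, z up; overall 55 mm high. On a cup the flange lies on the rim, the origin 82 mm above the cup's underside.
- mat: Fixed grey rubber mat on the bench, 160 mm square, 4 mm thick. Origin: centre of its underside, on the bench.
- gauge: Bystander: round dark-green digital gauge lying on its back, 76 mm diameter, 30 mm high, with a brass stem out to its -x (reaching 84 mm from the origin). Origin under the dial's centre.
- spanner: Bystander: open-ended spanner about 160 mm long lying along its x axis, about 10 mm high; origin near the middle, underneath.
- fitting: Bystander: brass fitting 32 mm diameter, 34 mm high, standing; origin under its centre.
There are look-alikes about, which are no part of the job. What is shaped like the lid but blue is not meant.

How it is judged (in metres and radians):
On the way, in this order (a step that is already met when the one before it is completed fails the run):
1. the stand is off its screw, clear in front of the head (x of keyhole in the frame of screw below -0.015 m and height (world z) of stand above 0.03 m), for 0.1 s.
2. the stand stands upright and released in the middle of the mat (horizontal distance between stand and mat below 0.035 m and angle between stand's own z axis and vertical below 0.06 rad and height (world z) of stand below 0.009 m and contact force between the fingers and stand below 0.2 N), for 0.3 s.
At the end, for the whole second after the job is handed in: The stand is upright on the mat, within 35 mm of its centre; each cup nested in the holder or another cup (within 8 mm and 0.06 rad of its axis, 24 to 40 mm above its underside); the lid level on the top cup (origin 78 to 85 mm above it, within 9 mm); all at rest (horizontal distance between stand and mat below 0.035 m and angle between stand's own z axis and vertical below 0.06 rad and height (world z) of stand below 0.009 m and ((z of cup0 in the frame of stand between 0.03 and 0.046 m and horizontal distance between cup0 and stand below 0.008 m and angle between the z axis of cup0 and the z axis of stand, either way round below 0.06 rad) or (z of cup0 in the frame of cup1 between 0.024 and 0.04 m and horizontal distance between cup0 and cup1 below 0.008 m and angle between the z axis of cup0 and the z axis of cup1, either way round below 0.06 rad) or (z of cup0 in the frame of cup2 between 0.024 and 0.04 m and horizontal distance between cup0 and cup2 below 0.008 m and angle between the z axis of cup0 and the z axis of cup2, either way round below 0.06 rad) or (z of cup0 in the frame of cup3 between 0.024 and 0.04 m and horizontal distance between cup0 and cup3 below 0.008 m and angle between the z axis of cup0 and the z axis of cup3, either way round below 0.06 rad)) and ((z of cup1 in the frame of stand between 0.03 and 0.046 m and horizontal distance between cup1 and stand below 0.008 m and angle between the z axis of cup1 and the z axis of stand, either way round below 0.06 rad) or (z of cup1 in the frame of cup0 between 0.024 and 0.04 m and horizontal distance between cup1 and cup0 below 0.008 m and angle between the z axis of cup1 and the z axis of cup0, either way round below 0.06 rad) or (z of cup1 in the frame of cup2 between 0.024 and 0.04 m and horizontal distance between cup1 and cup2 below 0.008 m and angle between the z axis of cup1 and the z axis of cup2, either way round below 0.06 rad) or (z of cup1 in the frame of cup3 between 0.024 and 0.04 m and horizontal distance between cup1 and cup3 below 0.008 m and angle between the z axis of cup1 and the z axis of cup3, either way round below 0.06 rad)) and ((z of cup2 in the frame of stand between 0.03 and 0.046 m and horizontal distance between cup2 and stand below 0.008 m and angle between the z axis of cup2 and the z axis of stand, either way round below 0.06 rad) or (z of cup2 in the frame of cup0 between 0.024 and 0.04 m and horizontal distance between cup2 and cup0 below 0.008 m and angle between the z axis of cup2 and the z axis of cup0, either way round below 0.06 rad) or (z of cup2 in the frame of cup1 between 0.024 and 0.04 m and horizontal distance between cup2 and cup1 below 0.008 m and angle between the z axis of cup2 and the z axis of cup1, either way round below 0.06 rad) or (z of cup2 in the frame of cup3 between 0.024 and 0.04 m and horizontal distance between cup2 and cup3 below 0.008 m and angle between the z axis of cup2 and the z axis of cup3, either way round below 0.06 rad)) and ((z of cup3 in the frame of stand between 0.03 and 0.046 m and horizontal distance between cup3 and stand below 0.008 m and angle between the z axis of cup3 and the z axis of stand, either way round below 0.06 rad) or (z of cup3 in the frame of cup0 between 0.024 and 0.04 m and horizontal distance between cup3 and cup0 below 0.008 m and angle between the z axis of cup3 and the z axis of cup0, either way round below 0.06 rad) or (z of cup3 in the frame of cup1 between 0.024 and 0.04 m and horizontal distance between cup3 and cup1 below 0.008 m and angle between the z axis of cup3 and the z axis of cup1, either way round below 0.06 rad) or (z of cup3 in the frame of cup2 between 0.024 and 0.04 m and horizontal distance between cup3 and cup2 below 0.008 m and angle between the z axis of cup3 and the z axis of cup2, either way round below 0.06 rad)) and linear speed of each of cup0, cup1, cup2, cup3, stand, lid below 0.02 m/s and ((z of lid in the frame of cup0 between 0.078 and 0.085 m and horizontal distance between lid and cup0 below 0.009 m and angle between the z axis of lid and the z axis of cup0, either way round below 0.06 rad) or (z of lid in the frame of cup1 between 0.078 and 0.085 m and horizontal distance between lid and cup1 below 0.009 m and angle between the z axis of lid and the z axis of cup1, either way round below 0.06 rad) or (z of lid in the frame of cup2 between 0.078 and 0.085 m and horizontal distance between lid and cup2 below 0.009 m and angle between the z axis of lid and the z axis of cup2, either way round below 0.06 rad) or (z of lid in the frame of cup3 between 0.078 and 0.085 m and horizontal distance between lid and cup3 below 0.009 m and angle between the z axis of lid and the z axis of cup3, either way round below 0.06 rad))); the robot touches nothing.
It fails at once if a cup is pressed in so hard that it wedges (the stand bears on the mat with over 35 N, of which up to 12 N is the weight of it all) (contact force between stand and mat above 35 N and (contact force between the fingers and cup0 above 0.1 N or contact force between the fingers and cup1 above 0.1 N or contact force between the fingers and cup2 above 0.1 N or contact force between the fingers and cup3 above 0.1 N)).
It fails at once if a cup is dropped in from a height (falls free at over 0.6 m/s over the stand) ((horizontal distance between cup0 and stand below 0.05 m and height (world z) of cup0 above 0.03 m and linear speed of cup0 above 0.6 m/s and contact force between cup0 and anything else below 0.01 N) or (horizontal distance between cup1 and stand below 0.05 m and height (world z) of cup1 above 0.03 m and linear speed of cup1 above 0.6 m/s and contact force between cup1 and anything else below 0.01 N) or (horizontal distance between cup2 and stand below 0.05 m and height (world z) of cup2 above 0.03 m and linear speed of cup2 above 0.6 m/s and contact force between cup2 and anything else below 0.01 N) or (horizontal distance between cup3 and stand below 0.05 m and height (world z) of cup3 above 0.03 m and linear speed of cup3 above 0.6 m/s and contact force between cup3 and anything else below 0.01 N)).
It fails at once if the gauge, the spanner or the brass fitting is moved by more than 30 mm (distance of any of gauge, spanner, fitting from where it was at the start of the episode above 0.03 m).
It fails at once if the stand is tipped over (more than 35 degrees) (angle between stand's own z axis and vertical above 0.6 rad).
Of cup0, cup1, cup2, cup3 only 3 to 4 are there at a start; the rules pass over those that are not, and their reading is None.
At some moment in a run one of cup0, cup1, cup2, cup3, lid may be knocked a few centimetres aside while the robot is not near it.
It also fails if it takes over 210 s, if anything falls off the work surface, if the arm or the gripper's body presses on something with over 40 N, if the wrist force passes 120 N, or if a joint passes its speed limit or range.

## Robot

A 6-joint arm with a two-finger parallel gripper is mounted at the origin on the work surface. World frame = base frame: x ahead of the robot, y to its left, z up, the work surface at z = 0. Lengths are in mm, angles in rad, forces in N, time in s.
With the tool pointing down it reaches from about 350 to 875 mm from the base axis. Payload 4.2 kg.
Tool frame: the origin (TCP) lies at the very end of the fingers, on their centre line; the grasp point (between the pads) lies 19 mm behind it; z points along the fingers, y is the line along which they close (so a half turn about z gives the same grasp; the last joint's range is limited). The gripper opens to 85 mm and grips with 20 to 120 N. Pads are 22 mm wide; open, the fingers measure 114 mm over their backs; the gripper's body (76 mm by 85 mm) begins 54 mm behind the grasp point. The pads swing forward as they close: fully open they stand 13 mm farther back than shut.
Start: joints at [1.558, 0.385, 0.008, 0, -1.194, -0.259], TCP at [167.759, 602.043, 231.312] pointing down, gripper open.
Joint ranges: [-3.14, 3.14], [-1.21, 2.06], [-1.07, 1.41], [-3.16, 2.05], [-2.99, -0.16], [-3.1, 3.1]. Speed limits (rad/s): [2.79, 2.79, 3.14, 3.14, 3.14, 3.14].

## Interface

Orientations are given as a unit quaternion [x, y, z, w].
In Python, from bench import arm, optics gives the robot as it stands. The module is installed in compiled form; this text tells all that it offers.
- The arm moves only by the tool step_arm, never from a script. Its argument "motion" is a list of rows, each an object with "dr": the turn, a rotation vector about the tool's x, y, z in units of 8 degrees (1.0 is 8 degrees), a list of three; "slide": the shift along the tool's x, y, z in mm, a list of three; "jaw": the finger opening in mm, from 0 to 85.4. A call has exactly 8 rows; each row is the pose to reach, as a shift and turn from the pose commanded when the call began, along the tool's axes at that moment; what a row does not reach only later rows make up. A row lasts 1/8 s, in which the tool goes at most 62.5 mm and 10.7 degrees, less where a joint would pass 70% of its speed; a pose out of reach is approached as far as the arm can. A call with a gripper value outside its range is refused whole. The fingers move at their own pace and stop on an object; the grip force is fixed at half the most. Time passes only in rows, so rows that repeat a pose let the fingers close, or fill a call up. It gives the time, the measured TCP pose, the force, the opening and the grip force at its end, in the units of the state.
- arm.read_state(): the state, without advancing time (a new reading comes with each control period).
- optics.get_image(name): name is "scene" or "top"; returns the picture (400x640x3 uint8, blue, green, red); there is no depth.
- optics.camera_info(name): a dict with "camera_matrix" (3x3 intrinsics, pixels), "k1" (the pictures are not rectified: a ray, as slopes to the right and down, at radius r is drawn at 1 + k1 r^2 times it, then the intrinsics apply), "view" (4x4, takes a point from world to camera coordinates). Camera axes: x right, y up, looking along -z (the intrinsics and any distortion apply to the point x, -y, -z); pixel columns grow to the right and rows downward; lengths in mm; the calibration is good to about 2 mm. A picture is of the moment at which its call begins. camera_info takes no time and is no camera call.
- arm.job_done(): hands the job in; it is judged then, once.
The state is a dict: "clock": time; "joints": joint angles; "joint_vel": joint speeds; "joint_efforts": joint torques, N m; "position": TCP position; "ee_rot": TCP orientation; "contact_force": force on the tool from outside, world axes, zero at the start; "wrist_torque": the same for the moment, N m; "gripper_width": finger opening in mm; "grasp_force": force on a finger pad.
Only numpy, scipy, OpenCV 4.12 (cv2) and the standard library are available. Lean on these libraries where they do the work, as an engineer would, in place of code of your own. Each camera call takes 0.05 s, during which the arm holds its last target. There are 200 camera calls.

## Working session

There is one attempt and no reset: what is moved stays moved. The work goes in short steps, Python scripts to look and compute and a tool call to move; the robot and the scene stay as the last step left them, time stands still between calls to the robot, and variables do not carry over. Pictures are saved under pics/ and viewed, at most 14 in all, crops included, and the job is handed in when it is done.

Besides the shell and the picture viewer there is one more tool, called after "Call:" as a command line: name --argument value ..., lists and objects as JSON in quotes. step_arm: Moves the arm, as the interface text tells. Its arguments: {"type":"object","properties":{"motion":{"type":"array","items":{"type":"object","properties":{"dr":{"type":"array","items":{"type":"number"}},"slide":{"type":"array","items":{"type":"number"}},"jaw":{"type":"number"}}}}},"required":["motion"]}

```bash
mkdir -p pics; cat > h.py <<'E'
import numpy as np, cv2
from scipy.spatial.transform import Rotation as R
from bench import arm, optics
def img(n,save=None):
    im=np.ascontiguousarray(optics.get_image(n))
    if save: cv2.imwrite('pics/'+save,im)
    return im
def cam(n):
    c=optics.camera_info(n); return np.array(c['camera_matrix'],float),float(c['k1']),np.array(c['view'],float)
def ray(n,uv):
    K,k1,V=cam(n); p=np.linalg.solve(K,[uv[0],uv[1],1.])[:2]
    s=p.copy()
    for _ in range(30): s=p/(1+k1*(s@s))
    d=V[:3,:3].T@np.array([s[0],-s[1],-1.]); o=-V[:3,:3].T@V[:3,3]
    return o,d
def onz(n,uv,z):
    o,d=ray(n,uv); return o+d*(z-o[2])/d[2]
def proj(n,P):
    K,k1,V=cam(n); c=V[:3,:3]@np.array(P,float)+V[:3,3]; s=np.array([c[0],-c[1]])/-c[2]
    s=s*(1+k1*(s@s)); return (K@[s[0],s[1],1])[:2]
def tri(uv1,uv2):
    o1,d1=ray('scene',uv1);o2,d2=ray('top',uv2)
    A=np.stack([d1,-d2],1); t=np.linalg.lstsq(A,o2-o1,rcond=None)[0]
    a=o1+d1*t[0];b=o2+d2*t[1]; return (a+b)/2,np.linalg.norm(a-b)
def tool():
    s=arm.read_state(); return np.array(s['position']),R.from_quat(s['ee_rot'])
def goal(pos,yaw=None):
    """slide & dr for TCP at pos, tool down, tool y axis at world yaw (mod pi)"""
    p,r=tool(); print('slide',r.inv().apply(np.array(pos)-p).round(1))
    if yaw is not None:
        best=None
        for k in(0,1):
            y=np.array([np.cos(yaw+k*np.pi),np.sin(yaw+k*np.pi),0]);z=np.array([0,0,-1.]);x=np.cross(y,z)
            v=(r.inv()*R.from_matrix(np.stack([x,y,z],1))).as_rotvec()
            if best is None or np.linalg.norm(v)<np.linalg.norm(best): best=v
        print('dr',(np.degrees(best)/8).round(3))
E
python3 - <<'E'
from h import *
img('scene','s0.png');img('top','t0.png')
for n in('scene','top'):
    K,k,V=cam(n);print(n,K.round(1).tolist(),k,(-V[:3,:3].T@V[:3,3]).round(),(-V[2,:3]).round(2))
p,r=tool();print(p,r.as_matrix().round(3).tolist(),arm.read_state())
E
```

```text
scene [[386.2, 0.0, 322.1], [0.0, 386.2, 196.2], [0.0, 0.0, 1.0]] -0.01622848665712556 [957. 215. 849.] [-0.49 -0.24 -0.84]
top [[395.6, 0.0, 315.4], [0.0, 395.6, 201.4], [0.0, 0.0, 1.0]] -0.09875868092060305 [ 421.   11. 1078.] [ 0.09 -0.02 -1.  ]
[167.6514292  601.56724982 230.32949649] [[0.963, -0.269, -0.0], [-0.269, -0.963, -0.002], [0.0, 0.002, -1.0]] {'clock': 0.1, 'joints': array([ 1.55756912e+00,  3.85494082e-01,  6.78048995e-03, -4.33671894e-04,
       -1.19398383e+00, -2.58623137e-01]), 'joint_vel': array([ 0.00105039, -0.0027267 ,  0.00274373,  0.00157022,  0.00086179,
        0.00148425]), 'joint_efforts': array([-1.11073063e-03, -3.93319702e+01,  1.88929921e+01,  4.19797540e+00,
       -2.59665117e-03,  4.78796352e-06]), 'position': array([167.6514292 , 601.56724982, 230.32949649]), 'ee_rot': array([ 9.90765079e-01, -1.35586185e-01, -8.36943950e-05,  9.68067512e-04]), 'contact_force': array([0.03835464, 0.0244217 , 0.05170197]), 'wrist_torque': array([-0.02109451,  0.01069323,  0.02705017]), 'grasp_force': 0.0, 'gripper_width': 85.45007239258003}
```

View pics/s0.png

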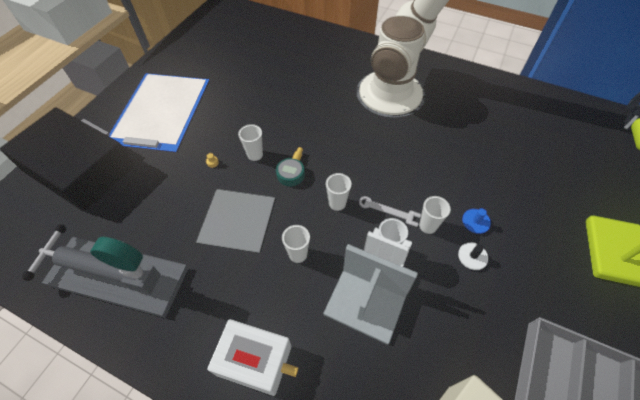

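View pics/t0.png

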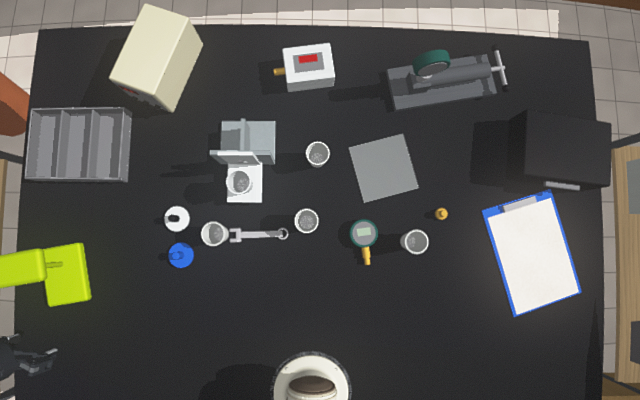

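Scene view: cups at about (251,141), (338,190), (434,214), (296,243), the stand at (375,280), and the lid at (473,256). Top view: cups at (318,153), (307,221), (214,234), (415,241), the stand at (245,160), and the mat at (384,168). Two things have the lid's shape: the silver one at top (176,219) with a black grip, and the blue one at (180,255). The silver one fits the description. The scene also shows a fifth white mouth at (393,232), which is the stand's own holder. I'll confirm with one enlarged crop.

```bash
cat > mosaic.py <<'E'
from h import *
t=cv2.imread('pics/t0.png');s=cv2.imread('pics/s0.png')
def c(im,u,v,w,h,W,H): return cv2.resize(im[v-h//2:v+h//2,u-w//2:u+w//2],(W,H),interpolation=cv2.INTER_CUBIC)
row1=np.hstack([c(t,u,v,50,50,200,200) for u,v in((318,155),(307,221),(216,232),(415,241))])
row2=np.hstack([c(t,245,162,100,100,400,400),c(s,375,280,100,120,333,400)[:,:200],c(t,180,237,50,100,200,400)])
cv2.imwrite('pics/m0.png',np.vstack([row1,row2]))
E
python3 mosaic.py
python3 - <<'E'
from h import *
t=cv2.imread('pics/t0.png');hsv=cv2.cvtColor(t,cv2.COLOR_BGR2HSV)
m=((hsv[...,1]<50)&(hsv[...,2]>130)).astype(np.uint8)
for c in cv2.findContours(m,cv2.RETR_EXTERNAL,cv2.CHAIN_APPROX_NONE)[0]:
    if 80<cv2.contourArea(c)<8000:
        (u,v),r=cv2.minEnclosingCircle(c)
        if 120<v<270 and 150<u<450: print('w',cv2.contourArea(c),round(u,1),round(v,1),round(r,1),onz('top',(u,v),90).round(1))
g=((hsv[...,1]<40)&(abs(hsv[...,2].astype(int)-int(hsv[168,384,2]))<20)).astype(np.uint8)
for c in cv2.findContours(g,cv2.RETR_EXTERNAL,cv2.CHAIN_APPROX_NONE)[0]:
    if cv2.pointPolygonTest(c,(384,168),False)>0:
        r=cv2.minAreaRect(c);b=cv2.boxPoints(r);print('mat',r,[onz('top',q,4).round(1).tolist() for q in b],onz('top',r[0],4))
for n,uv in(('base',(312,388)),('mouth',(240,181))): print(n,onz('top',uv,140))
E
```

```text
w 440.0 416.0 241.3 12.4 [ 409.3 -259.7   90. ]
w 345.5 258.3 235.0 29.0 [419.9 135.7  90. ]
w 389.5 363.5 232.8 11.7 [ 429.1 -126.5   90. ]
w 488.0 214.4 233.8 13.8 [421.1 245.7  90. ]
w 439.0 306.2 220.3 12.4 [458.3  17.3  90. ]
w 475.5 176.5 218.4 12.9 [457.8 343.5  90. ]
w 423.0 317.6 153.2 12.3 [628.9  -8.9  90. ]
w 3059.0 382.8 167.3 39.4 [ 595.7 -175.3   90. ]
w 2778.0 248.0 159.5 46.5 [609.8 167.1  90. ]
mat ((383.0784606933594, 167.40939331054688), (57.473899841308594, 55.91157150268555), 74.57783508300781) [[665.7, -96.0, 4.0], [711.5, -247.3, 4.0], [556.0, -288.7, 4.0], [512.4, -138.8, 4.0]] [ 610.69043589 -192.20722333    4.        ]
base [ 63.70299425  -2.63405856 140.        ]
mouth [547.94065489 176.69059837 140.        ]
```

View pics/m0.png

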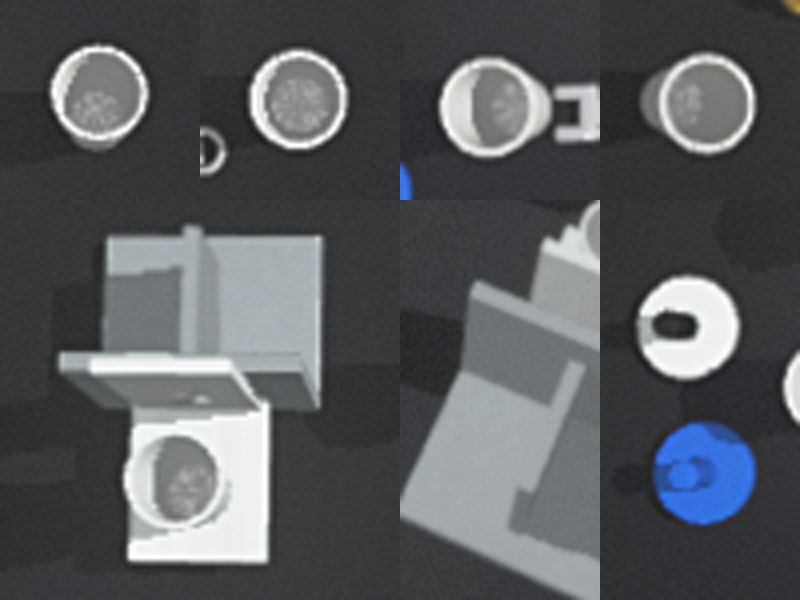

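The crop confirms four white cups with open mouths. The fifth mouth, at crop (175,480), is the holder fixed on the stand. The silver disc with the black grip at crop (688,327) is the lid, and the blue one is the look-alike. The board's top edge runs from crop (58,360) to (300,360), with the plate's bright top edge in front of it at (95–240,367).

```bash
python3 - <<'E'
from h import *
t=cv2.imread('pics/t0.png');s=cv2.imread('pics/s0.png')
a=cv2.resize(t[140:215,205:280],(600,600),interpolation=cv2.INTER_CUBIC)[:,:400] if 0 else cv2.resize(t[140:210,205:275],(400,400),interpolation=cv2.INTER_CUBIC)
b=cv2.resize(s[210:270,350:420],(400,343),interpolation=cv2.INTER_CUBIC)
b=np.vstack([b,np.zeros((57,400,3),np.uint8)])
cv2.imwrite('pics/m1.png',np.hstack([a,b]))
print('mouth',onz('top',(238.75,182),136)); 
print('front base corners',[onz('top',(195+u/4,112+(v-200)/4),46).round(1).tolist() for u,v in((128,562),(268,562),(270,405))])
print('plate top',[onz('top',(195+u/4,112+(v-200)/4),190).round(1).tolist() for u,v in((96,367),(240,367))])
for n,uv,z in(('A',(317.5,153),90),('B',(306.5,220.8),90),('C',(213,233.5),90),('D',(416.5,242),90),('lid',(177.2,218.7),13),('fit',(441,214),30)): print(n,onz('top',uv,z).round(1))
for n,uv in(('A',(296,236)),('B',(338,183)),('C',(435,207)),('D',(251,133))): print(n,'scene',onz('scene',uv,90).round(1))
E
```

```text
mouth [546.01550945 180.33501834 136.        ]
front base corners [[503.3, 225.8, 46.0], [504.8, 133.8, 46.0], [608.8, 135.3, 46.0]]
plate top [[603.3, 218.2, 190.0], [604.3, 135.7, 190.0]]
A [629.4  -8.7  90. ]
B [457.2  16.4  90. ]
C [421.7 249.4  90. ]
D [ 407.6 -260.9   90. ]
lid [459.8 367.4  13. ]
fit [ 482.5 -345.    30. ]
A scene [627.4  -5.8  90. ]
B scene [457.4  19.4  90. ]
C scene [423.3 249.6  90. ]
D scene [ 408.5 -253.6   90. ]
```

View pics/m1.png

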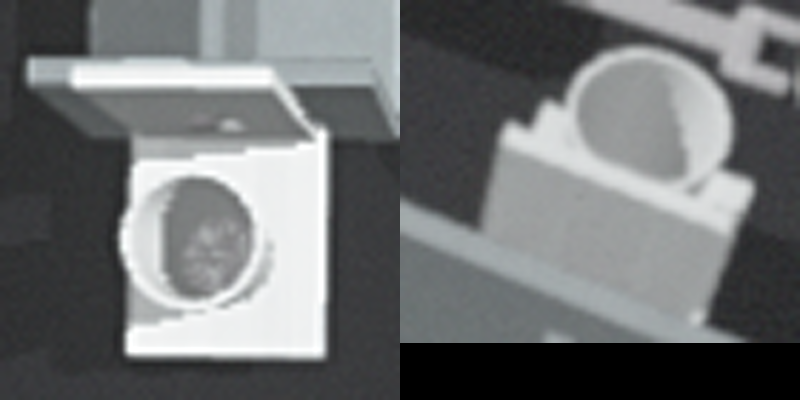

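The enlarged crop shows the plate's top edge at top pixels (218–253,153.5) and scene pixels (369,234)–(410,244), clear of the board. Next I work out the goal over the plate.

```bash
python3 - <<'E'
from h import *
print(tri((410.4,244.1),(217.95,153.5)),tri((368.7,233.6),(253.3,153.5)))
goal((604,178,260),0.012)
E
```

```text
(array([600.70743054, 222.28342969, 200.266193  ]), np.float64(8.328913807041124)) (array([604.91997087, 143.39489727, 184.92789059]), np.float64(6.5007914912809674))
slide [534.1 290.8 -29.1]
dr [ 0.011 -0.01   9.216]
```

Call:
step_arm --motion '[{"dr": [0,0,1.15],"slide": [50,27,-10],"jaw": 60},{"dr": [0,0,2.3],"slide": [100,54,-20],"jaw": 60},{"dr": [0,0,3.45],"slide": [150,82,-29],"jaw": 50},{"dr": [0,0,4.6],"slide": [200,109,-29],"jaw": 50},{"dr": [0,0,5.75],"slide": [250,136,-29],"jaw": 44},{"dr": [0,0,6.9],"slide": [300,163,-29],"jaw": 44},{"dr": [0,0,8.05],"slide": [350,190,-29],"jaw": 44},{"dr": [0,0,9.216],"slide": [400,218,-29],"jaw": 44}]'

```text
clock: 1.1
position: [495.5, 283.1, 260.0]
ee_rot: [0.71, -0.705, -0.0, 0.0]
contact_force: [0.2, 1.3, 0.2]
gripper_width: 43.9
grasp_force: 0.0
```

```bash
python3 -c "
from h import *
print(tool()[0]);goal((604,178.5,260),0.012)"
```

```text
[495.47768834 283.14098049 259.96820665]
slide [ 1.054e+02 -1.078e+02 -1.000e-01]
dr [ 0.004 -0.002 -0.036]
```

Call:
step_arm --motion '[{"dr": [0,0,0],"slide": [25,-25,0],"jaw": 44},{"dr": [0,0,0],"slide": [55,-55,0],"jaw": 44},{"dr": [0,0,0],"slide": [85,-85,0],"jaw": 44},{"dr": [0,0,0],"slide": [105.4,-107.8,0],"jaw": 44},{"dr": [0,0,0],"slide": [105.4,-107.8,20],"jaw": 44},{"dr": [0,0,0],"slide": [105.4,-107.8,40],"jaw": 44},{"dr": [0,0,0],"slide": [105.4,-107.8,55],"jaw": 44},{"dr": [0,0,0],"slide": [105.4,-107.8,55],"jaw": 44}]'

```text
clock: 2.1
position: [602.9, 180.3, 203.7]
ee_rot: [0.711, -0.703, -0.001, 0.002]
contact_force: [-0.3, -1.3, 0.2]
gripper_width: 43.9
grasp_force: 0.0
```

```bash
python3 - <<'E'
from h import *
t=img('top');s=img('scene')
print(tool()[0])
cv2.imwrite('pics/m2.png',np.hstack([cv2.resize(t[130:210,195:275],(400,400)),cv2.resize(s[200:280,350:430],(400,400))]))
E
```

```text
[603.95429642 180.82214297 205.82976799]
```

View pics/m2.png

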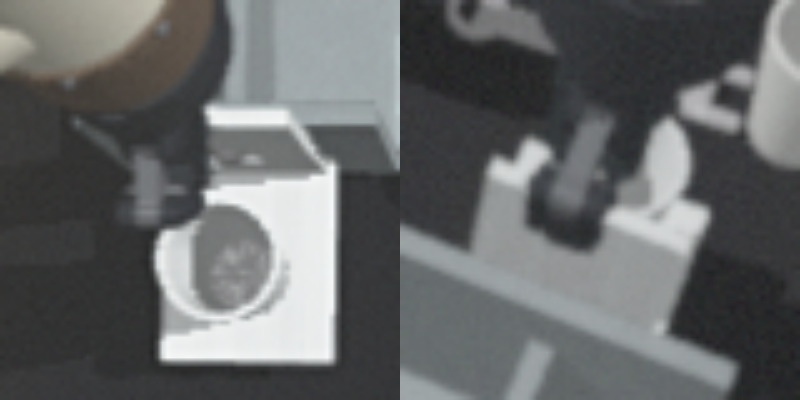

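The scene crop at (575,200) shows the fingers straddling the middle of the plate's top edge. Next I descend and close.

Call:
step_arm --motion '[{"dr": [0,0,0],"slide": [0,0,15],"jaw": 44},{"dr": [0,0,0],"slide": [0,0,32],"jaw": 44},{"dr": [0,0,0],"slide": [0,0,48],"jaw": 44},{"dr": [0,0,0],"slide": [0,0,58],"jaw": 44},{"dr": [0,0,0],"slide": [0,0,58],"jaw": 20},{"dr": [0,0,0],"slide": [0,0,58],"jaw": 8},{"dr": [0,0,0],"slide": [0,0,58],"jaw": 0},{"dr": [0,0,0],"slide": [0,0,58],"jaw": 0}]'

```text
clock: 3.2
position: [605.9, 181.0, 148.1]
ee_rot: [0.711, -0.703, 0.001, -0.003]
contact_force: [6.3, -1.4, -3.8]
gripper_width: 7.2
grasp_force: 60.3
```

Call:
step_arm --motion '[{"dr": [0,0,0],"slide": [0,0,0],"jaw": 0},{"dr": [0,0,0],"slide": [0,0,0],"jaw": 0},{"dr": [0,0,0],"slide": [0,0,0],"jaw": 0},{"dr": [0,0,0],"slide": [0,0,0],"jaw": 0},{"dr": [0,0,0],"slide": [0,0,0],"jaw": 0},{"dr": [0,0,0],"slide": [0,0,0],"jaw": 0},{"dr": [0,0,0],"slide": [0,0,0],"jaw": 0},{"dr": [0,0,0],"slide": [0,0,0],"jaw": 0}]'

```text
clock: 4.2
position: [605.9, 181.0, 148.1]
ee_rot: [0.711, -0.703, 0.001, -0.003]
contact_force: [5.2, -0.2, -4.2]
gripper_width: 7.6
grasp_force: 60.3
```

Call:
step_arm --motion '[{"dr": [0,0,0],"slide": [0,-1.5,0],"jaw": 0},{"dr": [0,0,0],"slide": [0,-1.5,-4],"jaw": 0},{"dr": [0,0,0],"slide": [0,-1.5,-8],"jaw": 0},{"dr": [0,0,0],"slide": [0,-1.5,-12],"jaw": 0},{"dr": [0,0,0],"slide": [0,-1.5,-17],"jaw": 0},{"dr": [0,0,0],"slide": [0,-1.5,-22],"jaw": 0},{"dr": [0,0,0],"slide": [0,-1.5,-26],"jaw": 0},{"dr": [0,0,0],"slide": [0,-1.5,-26],"jaw": 0}]'

```text
clock: 5.2
position: [604.4, 180.5, 173.1]
ee_rot: [0.711, -0.703, -0.0, 0.001]
contact_force: [0.3, -0.6, -6.7]
gripper_width: 7.5
grasp_force: 60.3
```

```bash
python3 -c "
from h import *
s=img('scene');print(arm.read_state()['contact_force'],arm.read_state()['wrist_torque'],tool()[0])
cv2.imwrite('pics/m3.png',cv2.resize(s[180:300,340:440],(500,600)))"
```

```text
[ 0.03785446  0.46970999 -6.40189803] [-0.06014781 -0.21433235 -0.05036459] [604.40001657 180.48191301 173.01349053]
```

Call:
step_arm --motion '[{"dr": [0,0,0],"slide": [0,2,0],"jaw": 0},{"dr": [0,0,0],"slide": [0,4,0],"jaw": 0},{"dr": [0,0,0],"slide": [0,6,0],"jaw": 0},{"dr": [0,0,0],"slide": [0,8,0],"jaw": 0},{"dr": [0,0,0],"slide": [0,10,0],"jaw": 0},{"dr": [0,0,0],"slide": [0,12,0],"jaw": 0},{"dr": [0,0,0],"slide": [0,12,0],"jaw": 0},{"dr": [0,0,0],"slide": [0,12,0],"jaw": 0}]'

```text
clock: 6.25
position: [593.2, 180.5, 173.4]
ee_rot: [0.711, -0.703, 0.0, -0.0]
contact_force: [-0.7, 0.4, -5.8]
gripper_width: 7.6
grasp_force: 60.2
```

Call:
step_arm --motion '[{"dr": [0,0,0],"slide": [0,8,0],"jaw": 0},{"dr": [0,0,0],"slide": [0,18,0],"jaw": 0},{"dr": [0,0,0],"slide": [0,28,0],"jaw": 0},{"dr": [0,0,0],"slide": [0,38,-5],"jaw": 0},{"dr": [0,0,0],"slide": [0,45,-20],"jaw": 0},{"dr": [0,0,0],"slide": [0,45,-40],"jaw": 0},{"dr": [0,0,0],"slide": [0,45,-60],"jaw": 0},{"dr": [0,0,0],"slide": [0,45,-75],"jaw": 0}]'

```text
clock: 7.25
position: [548.4, 180.1, 250.7]
ee_rot: [0.711, -0.703, 0.0, -0.001]
contact_force: [0.9, -0.3, -6.3]
gripper_width: 7.3
grasp_force: 60.3
```

```bash
python3 - <<'E'
from h import *
t=img('top');s=img('scene')
print(tool()[0],arm.read_state()['contact_force'])
cv2.imwrite('pics/m4.png',np.hstack([t[100:400,120:520],s[100:400,180:580]]))
E
```

```text
[549.23488466 180.43045266 251.26914275] [-0.50221772  0.76475118 -6.86898281]
```

View pics/m4.png

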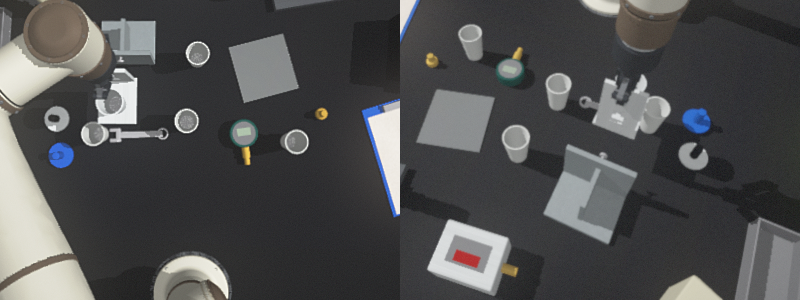

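The stand is off the screw and held upright; the cups and lid are where they were. The mat is at top crop (264,68). Next I carry the stand over.

```bash
python3 -c "
from h import *
goal((670,-191,251),0.0)"
```

```text
slide [ 372.9 -116.1   -0. ]
dr [-0.037  0.018  0.09 ]
```

Call:
step_arm --motion '[{"dr": [0,0,0],"slide": [20,-6,0],"jaw": 0},{"dr": [0,0,0],"slide": [60,-18,0],"jaw": 0},{"dr": [0,0,0],"slide": [110,-34,0],"jaw": 0},{"dr": [0,0,0],"slide": [165,-51,0],"jaw": 0},{"dr": [0,0,0],"slide": [220,-68,0],"jaw": 0},{"dr": [0,0,0],"slide": [275,-85,0],"jaw": 0},{"dr": [0,0,0],"slide": [330,-102,0],"jaw": 0},{"dr": [0,0,0],"slide": [360,-112,0],"jaw": 0}]'

```text
clock: 8.35
position: [664.1, -182.6, 246.3]
ee_rot: [0.71, -0.704, -0.001, 0.001]
contact_force: [-0.3, 0.5, -6.5]
gripper_width: 7.7
grasp_force: 60.8
```

```bash
python3 - <<'E'
from h import *
t=img('top');s=img('scene')
goal((670,-191,116),0.0)
print(tool()[0],arm.read_state()['contact_force'],arm.read_state()['wrist_torque'])
cv2.imwrite('pics/m5.png',np.hstack([cv2.resize(t[110:230,320:440],(400,400)),cv2.resize(s[120:280,170:330],(400,400))]))
E
```

```text
slide [  7.6  -6.  129.8]
dr [ 0.022 -0.005  0.05 ]
[ 664.30295372 -183.3211981   245.79007697] [-1.22958969 -0.02358696 -6.41915447] [-0.24017596 -0.15224006 -0.00732985]
```

View pics/m5.png

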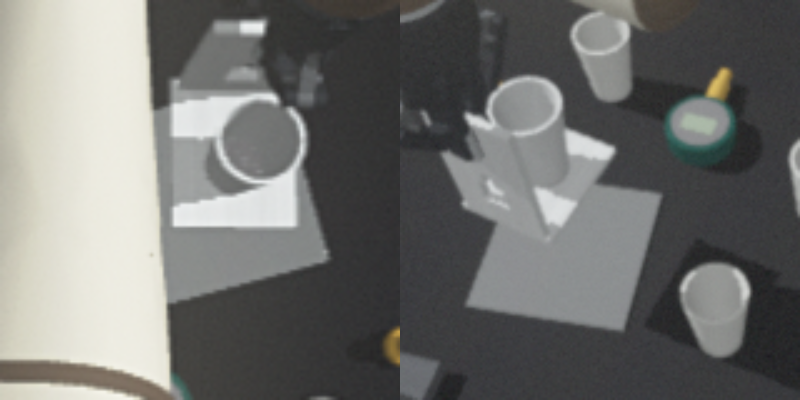

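The stand hangs upright over the mat, whose visible part is at top crop (240,200). Lowering now.

Call:
step_arm --motion '[{"dr": [0,0,0],"slide": [4,-3,15],"jaw": 0},{"dr": [0,0,0],"slide": [7,-6,35],"jaw": 0},{"dr": [0,0,0],"slide": [7,-6,55],"jaw": 0},{"dr": [0,0,0],"slide": [7,-6,75],"jaw": 0},{"dr": [0,0,0],"slide": [7,-6,95],"jaw": 0},{"dr": [0,0,0],"slide": [7,-6,110],"jaw": 0},{"dr": [0,0,0],"slide": [7,-6,120],"jaw": 0},{"dr": [0,0,0],"slide": [7,-6,124],"jaw": 0}]'

```text
clock: 9.45
position: [670.4, -185.4, 123.6]
ee_rot: [0.712, -0.703, -0.0, 0.0]
contact_force: [-1.0, 0.6, -5.5]
gripper_width: 7.2
grasp_force: 60.9
```

Call:
step_arm --motion '[{"dr": [0,0,0],"slide": [0,0,1],"jaw": 0},{"dr": [0,0,0],"slide": [0,0,2],"jaw": 0},{"dr": [0,0,0],"slide": [0,0,3],"jaw": 0},{"dr": [0,0,0],"slide": [0,0,4],"jaw": 0},{"dr": [0,0,0],"slide": [0,0,5],"jaw": 0},{"dr": [0,0,0],"slide": [0,0,5],"jaw": 0},{"dr": [0,0,0],"slide": [0,0,5],"jaw": 0},{"dr": [0,0,0],"slide": [0,0,5],"jaw": 0}]'

```text
clock: 10.45
position: [670.6, -185.6, 119.4]
ee_rot: [0.711, -0.703, 0.0, -0.0]
contact_force: [-0.4, -0.4, -6.3]
gripper_width: 7.4
grasp_force: 61.0
```

Call:
step_arm --motion '[{"dr": [0,0,0],"slide": [2,0,1],"jaw": 0},{"dr": [0,0,0],"slide": [4,0,2],"jaw": 0},{"dr": [0,0,0],"slide": [5,0,3],"jaw": 0},{"dr": [0,0,0],"slide": [5,0,4],"jaw": 0},{"dr": [0,0,0],"slide": [5,0,5],"jaw": 0},{"dr": [0,0,0],"slide": [5,0,6],"jaw": 0},{"dr": [0,0,0],"slide": [5,0,6],"jaw": 0},{"dr": [0,0,0],"slide": [5,0,6],"jaw": 0}]'

```text
clock: 11.45
position: [670.8, -190.7, 113.5]
ee_rot: [0.711, -0.703, 0.0, -0.0]
contact_force: [-0.8, -1.2, -6.5]
gripper_width: 7.2
grasp_force: 60.9
```

Call:
step_arm --motion '[{"dr": [0,0,0],"slide": [0,0,1],"jaw": 0},{"dr": [0,0,0],"slide": [0,0,1],"jaw": 0},{"dr": [0,0,0],"slide": [0,0,2],"jaw": 0},{"dr": [0,0,0],"slide": [0,0,2],"jaw": 0},{"dr": [0,0,0],"slide": [0,0,3],"jaw": 0},{"dr": [0,0,0],"slide": [0,0,3],"jaw": 0},{"dr": [0,0,0],"slide": [0,0,3],"jaw": 0},{"dr": [0,0,0],"slide": [0,0,3],"jaw": 0}]'

```text
clock: 12.45
position: [671.4, -191.3, 112.8]
ee_rot: [0.712, -0.703, 0.001, -0.0]
contact_force: [-1.0, -1.5, 7.3]
gripper_width: 7.6
grasp_force: 63.0
```

Call:
step_arm --motion '[{"dr": [0,0,0],"slide": [0,0,-1],"jaw": 6},{"dr": [0,0,0],"slide": [0,0,-1],"jaw": 20},{"dr": [0,0,0],"slide": [0,0,-1],"jaw": 30},{"dr": [0,0,0],"slide": [0,0,-1],"jaw": 30},{"dr": [0,0,0],"slide": [0,0,-1],"jaw": 30},{"dr": [0,0,0],"slide": [0,0,-1],"jaw": 30},{"dr": [0,0,0],"slide": [0,0,-1],"jaw": 30},{"dr": [0,0,0],"slide": [0,0,-1],"jaw": 30}]'

```text
clock: 13.45
position: [670.7, -190.6, 111.3]
ee_rot: [0.711, -0.703, 0.0, -0.0]
contact_force: [-0.1, 0.1, -0.4]
gripper_width: 30.2
grasp_force: 0.0
```

Call:
step_arm --motion '[{"dr": [0,0,0],"slide": [0,0,-15],"jaw": 30},{"dr": [0,0,0],"slide": [0,0,-40],"jaw": 30},{"dr": [0,0,0],"slide": [0,0,-70],"jaw": 40},{"dr": [0,0,0],"slide": [-20,20,-100],"jaw": 80},{"dr": [0,0,-1.1],"slide": [-60,65,-110],"jaw": 85},{"dr": [0,0,-2.2],"slide": [-100,110,-110],"jaw": 85},{"dr": [0,0,-3.3],"slide": [-140,150,-110],"jaw": 85},{"dr": [0,0,-4.4],"slide": [-170,180,-110],"jaw": 85}]'

```text
clock: 14.45
position: [487.3, -21.8, 222.9]
ee_rot: [0.892, -0.452, 0.001, -0.001]
contact_force: [-0.2, 1.0, 0.2]
gripper_width: 84.9
grasp_force: 0.0
```

```bash
cat > cups.py <<'E'
from h import *
def crop(im,u,v,w,W): 
    u,v=int(u),int(v);return cv2.resize(im[v-w//2:v+w//2,u-w//2:u+w//2],(W,W),interpolation=cv2.INTER_CUBIC)
def rims(zs,n='top',t=None):
    """refine rim centre: fit circle in metric plane to bright ring pixels near expected position"""
    t=img(n) if t is None else t; g=cv2.cvtColor(t,cv2.COLOR_BGR2GRAY); out={}
    for k,(P,r) in zs.items():
        u,v=proj(n,P).astype(int); b=30; G=cv2.resize(g[v-b:v+b,u-b:u+b],None,fx=8,fy=8,interpolation=cv2.INTER_CUBIC)
        # warp pixels to metric plane: rim ring score by summing template radii
        H,_=cv2.findHomography(np.float32([proj(n,[P[0]+dx,P[1]+dy,P[2]]) for dx,dy in((-60,-60),(60,-60),(60,60),(-60,60))]),np.float32([[0,0],[240,0],[240,240],[0,240]]))
        M=cv2.warpPerspective(g,H,(240,240),flags=cv2.INTER_CUBIC).astype(np.float32)
        T=np.zeros((131,131),np.float32)
        d=np.hypot(*(np.mgrid[:131,:131]-65)); R2=2*r
        T[(d<R2)&(d>R2-6.4)]=1; ring=T>0; inn=(d<R2-8); o=(d>R2+2)&(d<R2+6)
        T[ring]/=ring.sum(); T[inn]=-.3/inn.sum(); T[o]=-.7/o.sum()
        S=cv2.matchTemplate(M,T,cv2.TM_CCORR); _,sc,_,loc=cv2.minMaxLoc(S)
        c=np.array([loc[0]+65,loc[1]+65]); out[k]=(np.round([P[0]+(c[0]-120)/2,P[1]+(c[1]-120)/2],1),round(sc,1))
    return out
E
python3 - <<'E'
from cups import *
t=img('top','t5.png');s=img('scene','s5.png')
Z={'A':((629,-8,90),30),'B':((457,17,90),30),'C':((422,249,90),30),'D':((408,-259,90),30),'holder':((612,-191,100),30)}
print(rims(Z,'top',t));print(rims(Z,'scene',s));print(tool()[0])
cv2.imwrite('pics/m5b.png',np.hstack([t[90:390,140:540],s[60:360,180:580]]))
E
```

```text
{'A': (array([630.5,  -8.5]), 85.0), 'B': (array([457.5,  17. ]), 45.4), 'C': (array([394.5, 272. ]), 4.1), 'D': (array([ 409. , -260.5]), 106.8), 'holder': (array([ 614. , -191.5]), 55.2)}
{'A': (array([629.5,  -6. ]), 65.5), 'B': (array([457.5,  19.5]), 55.9), 'C': (array([421. , 252.5]), 37.8), 'D': (array([ 409. , -257.5]), 49.3), 'holder': (array([ 613. , -188.5]), 45.8)}
[486.26766328 -21.13577831 223.25717873]
```

View pics/m5b.png

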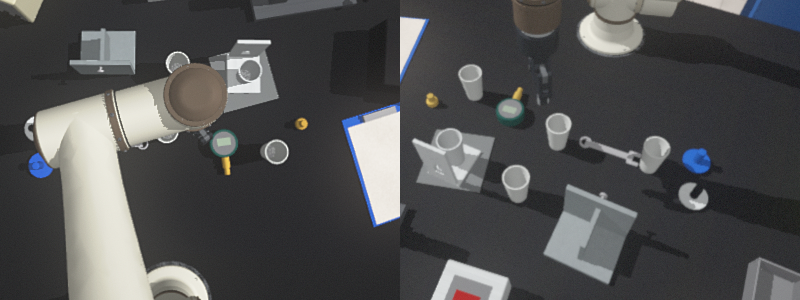

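The stand stands upright on the mat with the arm clear: holder mouth at top crop (249,71), cups at (178,64), (275,152), (167,135). The ring matching I just used is too close to a template search, so I'm replacing it with a plain Hough circle fit on the rim.

```bash
cat > cups.py <<'E'
from h import *
def rim(t,P,n='top'):
    """rim centre near P: Hough circle on an enlarged crop, ray cast to height P[2]"""
    u,v=proj(n,P).astype(int); b=26; f=8
    K,_,V=cam(n); depth=-(V[:3,:3]@np.array(P,float)+V[:3,3])[2]; r=f*30*K[0,0]/depth
    G=cv2.GaussianBlur(cv2.resize(cv2.cvtColor(t[v-b:v+b,u-b:u+b],cv2.COLOR_BGR2GRAY),None,fx=f,fy=f,interpolation=cv2.INTER_CUBIC),(9,9),0)
    c=cv2.HoughCircles(G,cv2.HOUGH_GRADIENT_ALT,1.5,40,param1=150,param2=.5,minRadius=int(r*.88),maxRadius=int(r*1.12))
    if c is None: return None
    out=[]
    for x,y,q in c[0][:,:3]: out.append((onz(n,(u-b+(x+.5)/f-.5,v-b+(y+.5)/f-.5),P[2]).round(1)[:2].tolist(),round(float(q/r),2)))
    return out
E
python3 - <<'E'
from cups import *
t=cv2.imread('pics/t5.png');t0=cv2.imread('pics/t0.png');s=cv2.imread('pics/s5.png')
for k,P in{'A':(629,-8,90),'B':(457,17,90),'C':(422,249,90),'D':(408,-259,90),'H':(612,-191,100)}.items():
    print(k,rim(t,P),rim(t0,P),rim(s,P,'scene'))
goal((629,-7.5,180),np.pi/2)
E
```

```text
A None [([629.9, -7.9], 1.0)] None
B None [([458.2, 19.0], 1.01), ([458.2, 19.0], 0.91)] None
C None [([422.4, 251.8], 1.0)] None
D [([410.6, -261.3], 1.03)] [([410.1, -261.8], 1.0)] None
H None None None
slide [  73.3 -123.1   43.6]
dr [-0.015 -0.01  -6.725]
```

Call:
step_arm --motion '[{"dr": [0,0,-1.1],"slide": [15,-25,5],"jaw": 85},{"dr": [0,0,-2.2],"slide": [30,-50,10],"jaw": 85},{"dr": [0,0,-3.3],"slide": [45,-75,18],"jaw": 85},{"dr": [0,0,-4.4],"slide": [60,-100,25],"jaw": 85},{"dr": [0,0,-5.5],"slide": [73.6,-123.5,35],"jaw": 85},{"dr": [0,0,-6.725],"slide": [73.6,-123.5,43],"jaw": 85},{"dr": [0,0,-6.725],"slide": [73.6,-123.5,60],"jaw": 85},{"dr": [0,0,-6.725],"slide": [73.6,-123.5,80],"jaw": 85}]'

```text
clock: 15.55
position: [632.1, -10.3, 141.1]
ee_rot: [1.0, -0.005, 0.001, -0.0]
contact_force: [0.7, 1.0, -0.5]
gripper_width: 84.9
grasp_force: 0.0
```

```bash
python3 - <<'E'
from h import *
goal((629.5,-7.5,59),np.pi/2)
s=img('scene'); print(tool()[0],arm.read_state()['joints'].round(2)); cv2.imwrite('pics/m6.png',cv2.resize(s[170:290,240:360],(400,400)))
E
```

```text
slide [-2.7 -2.8 82.1]
dr [-0.002 -0.009 -0.066]
[629.9227295  -10.38818979 137.62656016] [ 0.24  0.47 -0.1  -0.   -1.    1.32]
```

View pics/m6.png

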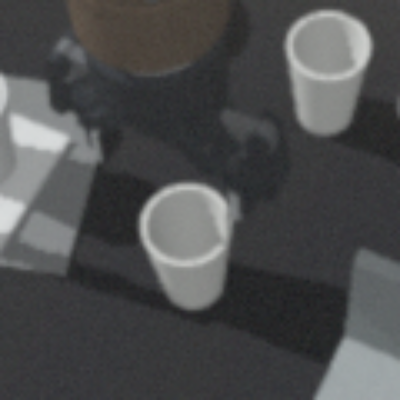

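The gripper is over cup A (crop 188,225), with the fingers to either side. Descend and grip.

Call:
step_arm --motion '[{"dr": [0,0,0],"slide": [0,-2.8,8],"jaw": 85},{"dr": [0,0,0],"slide": [0,-2.8,26],"jaw": 85},{"dr": [0,0,0],"slide": [0,-2.8,46],"jaw": 85},{"dr": [0,0,0],"slide": [0,-2.8,64],"jaw": 85},{"dr": [0,0,0],"slide": [0,-2.8,78],"jaw": 85},{"dr": [0,0,0],"slide": [0,-2.8,78],"jaw": 70},{"dr": [0,0,0],"slide": [0,-2.8,78],"jaw": 60},{"dr": [0,0,0],"slide": [0,-2.8,78],"jaw": 50}]'

```text
clock: 16.6
position: [633.0, -7.2, 64.8]
ee_rot: [1.0, -0.002, 0.002, -0.0]
contact_force: [0.9, -0.7, 2.3]
gripper_width: 55.5
grasp_force: 63.6
```

Call:
step_arm --motion '[{"dr": [0,0,0],"slide": [0,0,0],"jaw": 45},{"dr": [0,0,0],"slide": [0,0,0],"jaw": 45},{"dr": [0,0,0],"slide": [0,0,0],"jaw": 45},{"dr": [0,0,0],"slide": [0,0,-5],"jaw": 45},{"dr": [0,0,0],"slide": [0,0,-15],"jaw": 45},{"dr": [0,0,0],"slide": [0,0,-30],"jaw": 45},{"dr": [0,0,0],"slide": [0,0,-55],"jaw": 45},{"dr": [0,0,0],"slide": [0,0,-80],"jaw": 45}]'

```text
clock: 17.6
position: [631.7, -7.2, 144.7]
ee_rot: [1.0, -0.003, 0.0, -0.0]
contact_force: [-0.1, 0.7, -1.0]
gripper_width: 55.9
grasp_force: 63.6
```

Call:
step_arm --motion '[{"dr": [0,0,0],"slide": [0,0,-20],"jaw": 45},{"dr": [0,0,0],"slide": [0,0,-40],"jaw": 45},{"dr": [0,0,0],"slide": [0,0,-55],"jaw": 45},{"dr": [0,0,0],"slide": [0,0,-55],"jaw": 45},{"dr": [0,0,0],"slide": [0,0,-55],"jaw": 45},{"dr": [0,0,0],"slide": [0,0,-55],"jaw": 45},{"dr": [0,0,0],"slide": [0,0,-55],"jaw": 45},{"dr": [0,0,0],"slide": [0,0,-55],"jaw": 45}]'

```text
clock: 18.6
position: [631.7, -7.3, 197.9]
ee_rot: [1.0, -0.003, -0.0, 0.0]
contact_force: [-0.5, -0.1, -1.3]
gripper_width: 55.7
grasp_force: 63.6
```

```bash
python3 - <<'E'
from cups import *
t=img('top','t7.png');s=img('scene','s7.png');p=tool()[0];print(p,arm.read_state()['contact_force'])
print(rim(t,(613,-191,100)),rim(t,(410,-261,90)))
cv2.imwrite('pics/m7.png',np.hstack([cv2.resize(t[110:230,280:440],(400,300)),cv2.resize(s[140:300,170:370],(400,300))]))
goal((612,-191,200),np.pi/2)
E
```

```text
[631.7979875   -7.23617428 198.12492665] [ 0.35614045  0.83329533 -0.80952201]
None [([410.6, -262.5], 1.04), ([410.6, -262.5], 0.91)]
slide [-18.8 183.9  -1.9]
dr [ 0.     0.002 -0.038]
```

View pics/m7.png

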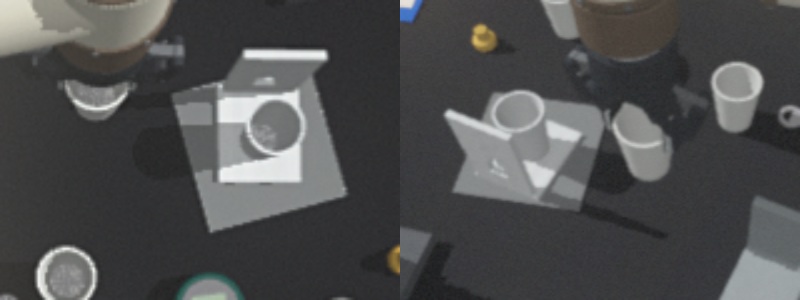

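Cup A is held at scene crop (640,145), and the stand's mouth is at top crop (275,127), scene crop (519,112). I'll check the cup's tilt numerically from its outline.

```bash
python3 - <<'E'
from cups import *
t=cv2.imread('pics/t7.png');s=cv2.imread('pics/s7.png')
print('H',onz('top',(390,160.8),100).round(1),onz('scene',(229.5,196),100).round(1),'front',onz('top',(367.6,182.8),10).round(1),onz('top',(400.4,182.8),10).round(1),'plate top',onz('top',(280+247/2.5,110+55/2.5),154).round(1),onz('top',(280+326/2.5,110+55/2.5),154).round(1))
g=cv2.cvtColor(s,cv2.COLOR_BGR2GRAY)
for v in range(196,232,3):
    row=g[v,270:320]; i=np.where(row>100)[0]; print(v,270+i.min() if len(i) else None,270+i.max() if len(i) else None,len(i))
for z in(228,138): 
    c=np.array([631,-7.3,z]); print(z,proj('scene',c).round(1),'initial-like')
E
```

```text
H [ 611.  -191.8  100. ] [ 605.6 -190.6  100. ] front [ 566.2 -148.3   10. ] [ 567.9 -239.    10. ] plate top [ 670.2 -153.9  154. ] [ 672.2 -230.9  154. ]
196 281 286 6
199 273 291 14
202 270 293 21
205 270 295 25
208 270 299 28
211 270 301 26
214 278 304 27
217 280 304 24
220 281 305 25
223 282 304 23
226 283 304 22
229 284 303 20
228 [290.2 203.7] initial-like
138 [293.3 226.5] initial-like
```

Call:
step_arm --motion '[{"dr": [0,0,0],"slide": [-3,15,0],"jaw": 45},{"dr": [0,0,0],"slide": [-7,50,0],"jaw": 45},{"dr": [0,0,0],"slide": [-11,90,0],"jaw": 45},{"dr": [0,0,0],"slide": [-15,130,0],"jaw": 45},{"dr": [0,0,0],"slide": [-18,165,0],"jaw": 45},{"dr": [0,0,0],"slide": [-18,184,0],"jaw": 45},{"dr": [0,0,0],"slide": [-18,184,0],"jaw": 45},{"dr": [0,0,0],"slide": [-18,184,0],"jaw": 45}]'

```text
clock: 19.7
position: [612.9, -190.7, 198.3]
ee_rot: [1.0, -0.002, -0.0, -0.0]
contact_force: [-0.4, 0.2, -0.7]
gripper_width: 55.6
grasp_force: 63.8
```

```bash
python3 - <<'E'
from cups import *
t=img('top');s=img('scene');print(tool()[0])
cv2.imwrite('pics/m8.png',np.hstack([cv2.resize(t[120:200,340:440],(400,320)),cv2.resize(s[140:260,180:330],(400,320))]))
goal((613,-191.5,150),np.pi/2)
E
```

```text
[ 613.01897067 -190.24611088  198.36011754]
slide [-0.   1.3 48.4]
dr [-0.001 -0.001 -0.029]
```

View pics/m8.png

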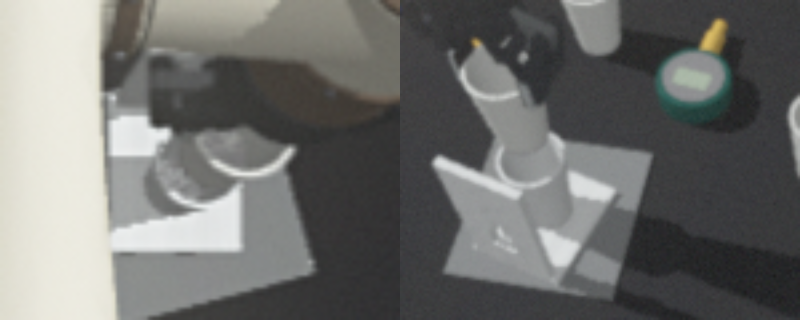

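The cup is over the holder's mouth (scene crop foot (520,145), mouth (530,160)). Lowering into it in stages.

Call:
step_arm --motion '[{"dr": [0,0,0],"slide": [0,1,6],"jaw": 45},{"dr": [0,0,0],"slide": [0,1,13],"jaw": 45},{"dr": [0,0,0],"slide": [0,1,20],"jaw": 45},{"dr": [0,0,0],"slide": [0,1,27],"jaw": 45},{"dr": [0,0,0],"slide": [0,1,34],"jaw": 45},{"dr": [0,0,0],"slide": [0,1,41],"jaw": 45},{"dr": [0,0,0],"slide": [0,1,48],"jaw": 45},{"dr": [0,0,0],"slide": [0,1,50],"jaw": 45}]'

```text
clock: 20.8
position: [612.5, -192.1, 147.6]
ee_rot: [1.0, -0.003, -0.001, -0.0]
contact_force: [-0.8, 0.3, -1.4]
gripper_width: 55.6
grasp_force: 63.8
```

Call:
step_arm --motion '[{"dr": [0,0,0],"slide": [0,0,4],"jaw": 45},{"dr": [0,0,0],"slide": [0,0,9],"jaw": 45},{"dr": [0,0,0],"slide": [0,0,14],"jaw": 45},{"dr": [0,0,0],"slide": [0,0,19],"jaw": 45},{"dr": [0,0,0],"slide": [0,0,24],"jaw": 45},{"dr": [0,0,0],"slide": [0,0,28],"jaw": 45},{"dr": [0,0,0],"slide": [0,0,30],"jaw": 45},{"dr": [0,0,0],"slide": [0,0,30],"jaw": 45}]'

```text
clock: 21.8
position: [613.4, -191.8, 118.4]
ee_rot: [1.0, -0.003, 0.001, -0.0]
contact_force: [2.1, 2.4, 0.1]
gripper_width: 55.6
grasp_force: 63.8
```

Call:
step_arm --motion '[{"dr": [0,0,0],"slide": [1,-1,1],"jaw": 45},{"dr": [0,0,0],"slide": [1,-1,2],"jaw": 45},{"dr": [0,0,0],"slide": [1,-1,3],"jaw": 45},{"dr": [0,0,0],"slide": [1,-1,4],"jaw": 45},{"dr": [0,0,0],"slide": [1,-1,5],"jaw": 45},{"dr": [0,0,0],"slide": [1,-1,6],"jaw": 45},{"dr": [0,0,0],"slide": [1,-1,6],"jaw": 45},{"dr": [0,0,0],"slide": [1,-1,6],"jaw": 45}]'

```text
clock: 22.8
position: [614.0, -191.1, 112.3]
ee_rot: [1.0, -0.003, 0.0, -0.0]
contact_force: [1.7, 1.0, 0.8]
gripper_width: 55.7
grasp_force: 63.9
```

Call:
step_arm --motion '[{"dr": [0,0,0],"slide": [1,-0.5,1],"jaw": 45},{"dr": [0,0,0],"slide": [1,-0.5,2],"jaw": 45},{"dr": [0,0,0],"slide": [1,-0.5,2.5],"jaw": 45},{"dr": [0,0,0],"slide": [1,-0.5,3],"jaw": 45},{"dr": [0,0,0],"slide": [1,-0.5,3.5],"jaw": 45},{"dr": [0,0,0],"slide": [1,-0.5,4],"jaw": 45},{"dr": [0,0,0],"slide": [1,-0.5,4],"jaw": 45},{"dr": [0,0,0],"slide": [1,-0.5,4],"jaw": 45}]'

```text
clock: 23.8
position: [614.8, -190.6, 108.2]
ee_rot: [1.0, -0.003, -0.0, -0.0]
contact_force: [-0.0, -0.0, -1.2]
gripper_width: 55.8
grasp_force: 63.8
```

Call:
step_arm --motion '[{"dr": [0,0,0],"slide": [0,0,0.5],"jaw": 45},{"dr": [0,0,0],"slide": [0,0,1],"jaw": 45},{"dr": [0,0,0],"slide": [0,0,1.5],"jaw": 45},{"dr": [0,0,0],"slide": [0,0,2],"jaw": 45},{"dr": [0,0,0],"slide": [0,0,2.5],"jaw": 45},{"dr": [0,0,0],"slide": [0,0,3],"jaw": 45},{"dr": [0,0,0],"slide": [0,0,3],"jaw": 45},{"dr": [0,0,0],"slide": [0,0,3],"jaw": 45}]'

```text
clock: 24.8
position: [615.1, -190.5, 105.6]
ee_rot: [1.0, -0.003, 0.0, -0.0]
contact_force: [0.5, 2.7, 2.1]
gripper_width: 55.2
grasp_force: 64.0
```

Call:
step_arm --motion '[{"dr": [0,0,0],"slide": [0,-0.5,0.3],"jaw": 45},{"dr": [0,0,0],"slide": [0,-0.5,0.6],"jaw": 45},{"dr": [0,0,0],"slide": [0,-0.5,0.9],"jaw": 45},{"dr": [0,0,0],"slide": [0,-0.5,1.2],"jaw": 45},{"dr": [0,0,0],"slide": [0,-0.5,1.5],"jaw": 45},{"dr": [0,0,0],"slide": [0,-0.5,1.5],"jaw": 45},{"dr": [0,0,0],"slide": [0,-0.5,1.5],"jaw": 45},{"dr": [0,0,0],"slide": [0,-0.5,1.5],"jaw": 45}]'

```text
clock: 25.8
position: [615.4, -190.4, 104.8]
ee_rot: [1.0, -0.002, 0.001, 0.0]
contact_force: [0.1, 2.2, 5.7]
gripper_width: 55.6
grasp_force: 64.4
```

Call:
step_arm --motion '[{"dr": [0,0,0],"slide": [0,0,0],"jaw": 58},{"dr": [0,0,0],"slide": [0,0,0],"jaw": 70},{"dr": [0,0,0],"slide": [0,0,0],"jaw": 82},{"dr": [0,0,0],"slide": [0,0,-10],"jaw": 85},{"dr": [0,0,0],"slide": [0,0,-35],"jaw": 85},{"dr": [0,0,0],"slide": [0,0,-65],"jaw": 85},{"dr": [0,0,0],"slide": [-30,10,-90],"jaw": 85},{"dr": [0,0,0],"slide": [-80,30,-90],"jaw": 85}]'

```text
clock: 26.8
position: [536.2, -220.0, 196.5]
ee_rot: [1.0, -0.002, 0.003, 0.001]
contact_force: [-0.4, -0.5, -0.8]
gripper_width: 85.1
grasp_force: 0.0
```

```bash
python3 -c "
from h import *
goal((409,-260.5,140),np.pi/2);print(tool()[0])"
```

```text
slide [-127.4   40.8   55.9]
dr [ 0.011 -0.04  -0.023]
[ 536.17351598 -220.01485168  196.50490318]
```

Call:
step_arm --motion '[{"dr": [0,0,0],"slide": [-40,13,15],"jaw": 85},{"dr": [0,0,0],"slide": [-80,26,35],"jaw": 85},{"dr": [0,0,0],"slide": [-115,37,50],"jaw": 85},{"dr": [0,0,0],"slide": [-127,40,56],"jaw": 85},{"dr": [0,0,0],"slide": [-127,40,56],"jaw": 85},{"dr": [0,0,0],"slide": [-127,40,56],"jaw": 85},{"dr": [0,0,0],"slide": [-127,40,56],"jaw": 85},{"dr": [0,0,0],"slide": [-127,40,56],"jaw": 85}]'

```text
clock: 27.8
position: [408.2, -258.9, 137.9]
ee_rot: [1.0, -0.002, 0.0, 0.0]
contact_force: [0.5, -0.5, -0.7]
gripper_width: 84.9
grasp_force: 0.0
```

```bash
python3 - <<'E'
from cups import *
t=img('top','t9.png');s=img('scene','s9.png')
goal((409.5,-260,62),np.pi/2);print(tool()[0])
for k,P in{'B':(457,17,90),'C':(422,249,90),'D':(410,-261,90),'cup1':(612,-191,132)}.items(): print(k,rim(t,P))
cv2.imwrite('pics/m9.png',np.hstack([cv2.resize(t[110:260,180:440],(480,277)),cv2.resize(s[100:300,180:500],(320,277)[:2])]))
E
```

```text
slide [ 1.7  1.  75.8]
dr [ 0.    -0.    -0.035]
[ 407.82245823 -258.95142521  137.8119805 ]
B [([457.7, 19.0], 1.01)]
C None
D None
cup1 [([611.5, -187.3], 0.92)]
```

View pics/m9.png

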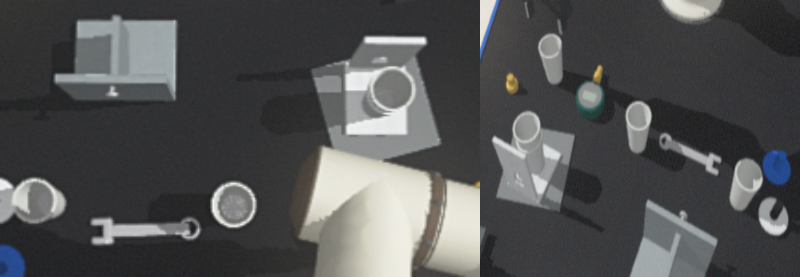

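Cup 1 is nested in the holder (top crop 390,92). Cup C has been knocked to about top crop (37,200), i.e. pixel (200,218), close to the lid, so I'll re-measure both later. Cup D is unmoved in the scene view. Next I grip D.

Call:
step_arm --motion '[{"dr": [0,0,0],"slide": [1.5,1,8],"jaw": 85},{"dr": [0,0,0],"slide": [1.5,1,26],"jaw": 85},{"dr": [0,0,0],"slide": [1.5,1,46],"jaw": 85},{"dr": [0,0,0],"slide": [1.5,1,64],"jaw": 85},{"dr": [0,0,0],"slide": [1.5,1,74],"jaw": 85},{"dr": [0,0,0],"slide": [1.5,1,74],"jaw": 70},{"dr": [0,0,0],"slide": [1.5,1,74],"jaw": 60},{"dr": [0,0,0],"slide": [1.5,1,74],"jaw": 45}]'

```text
clock: 28.9
position: [409.8, -260.3, 65.2]
ee_rot: [1.0, -0.002, 0.001, 0.0]
contact_force: [-0.9, 0.7, 4.5]
gripper_width: 55.4
grasp_force: 62.6
```

Call:
step_arm --motion '[{"dr": [0,0,0],"slide": [0,0,0],"jaw": 45},{"dr": [0,0,0],"slide": [0,0,0],"jaw": 45},{"dr": [0,0,0],"slide": [0,0,0],"jaw": 45},{"dr": [0,0,0],"slide": [0,0,0],"jaw": 45},{"dr": [0,0,0],"slide": [0,0,0],"jaw": 45},{"dr": [0,0,0],"slide": [0,0,0],"jaw": 45},{"dr": [0,0,0],"slide": [0,0,0],"jaw": 45},{"dr": [0,0,0],"slide": [0,0,0],"jaw": 45}]'

```text
clock: 29.9
position: [409.7, -260.2, 65.1]
ee_rot: [1.0, -0.002, 0.001, 0.0]
contact_force: [-0.9, 1.9, 5.4]
gripper_width: 55.6
grasp_force: 62.7
```

Call:
step_arm --motion '[{"dr": [0,0,0],"slide": [0,0,-5],"jaw": 45},{"dr": [0,0,0],"slide": [0,0,-15],"jaw": 45},{"dr": [0,0,0],"slide": [0,0,-35],"jaw": 45},{"dr": [0,0,0],"slide": [0,0,-60],"jaw": 45},{"dr": [0,0,0],"slide": [0,0,-90],"jaw": 45},{"dr": [0,0,0],"slide": [0,0,-120],"jaw": 45},{"dr": [0,0,0],"slide": [0,0,-150],"jaw": 45},{"dr": [0,0,0],"slide": [0,0,-163],"jaw": 45}]'

```text
clock: 30.9
position: [409.5, -260.3, 229.0]
ee_rot: [1.0, -0.003, 0.002, 0.0]
contact_force: [-0.3, -0.3, -1.1]
gripper_width: 55.4
grasp_force: 63.6
```

```bash
python3 - <<'E'
from h import *
s=img('scene');p=tool()[0];print(p);goal((615,-190.5,228),np.pi/2)
for z in(26,-62): print(proj('scene',p+[0,0,z]).round(1))
g=cv2.cvtColor(s,cv2.COLOR_BGR2GRAY);u,v=proj('scene',p+[0,0,-62]).astype(int)
for w in range(v-14,v+12,3):
    i=np.where(g[w,u-25:u+25]>100)[0]+u-25; print(w,(i.min(),i.max(),i.mean().round(1)) if len(i) else None)
E
```

```text
[ 409.89103676 -260.48597267  229.68305609]
slide [204.7 -71.    2.5]
dr [ 0.012 -0.032 -0.036]
[236.9  82.8]
[243.5 111. ]
96 (np.int64(229), np.int64(251), np.float64(240.0))
99 (np.int64(230), np.int64(252), np.float64(241.0))
102 (np.int64(231), np.int64(252), np.float64(241.5))
105 (np.int64(233), np.int64(252), np.float64(242.5))
108 (np.int64(234), np.int64(253), np.float64(243.5))
111 (np.int64(235), np.int64(253), np.float64(244.0))
114 (np.int64(236), np.int64(252), np.float64(244.0))
117 (np.int64(238), np.int64(249), np.float64(243.5))
120 None
```

Call:
step_arm --motion '[{"dr": [0,0,0],"slide": [15,-5,0],"jaw": 45},{"dr": [0,0,0],"slide": [50,-17,0],"jaw": 45},{"dr": [0,0,0],"slide": [95,-33,0],"jaw": 45},{"dr": [0,0,0],"slide": [140,-49,0],"jaw": 45},{"dr": [0,0,0],"slide": [180,-63,0],"jaw": 45},{"dr": [0,0,0],"slide": [204.5,-71,0],"jaw": 45},{"dr": [0,0,0],"slide": [204.5,-71,0],"jaw": 45},{"dr": [0,0,0],"slide": [204.5,-71,0],"jaw": 45}]'

```text
clock: 31.95
position: [613.3, -189.8, 225.0]
ee_rot: [1.0, -0.003, -0.002, -0.0]
contact_force: [0.4, 0.6, -2.0]
gripper_width: 55.5
grasp_force: 63.6
```

```bash
python3 - <<'E'
from h import *
goal((615,-190.5,180),np.pi/2);p=tool()[0];print(p)
s=img('scene','s10.png')
g=cv2.cvtColor(s,cv2.COLOR_BGR2GRAY);u,v=proj('scene',p+[0,0,-62]).astype(int);print(u,v)
for w in range(v-14,v+22,3):
    i=np.where(g[w,u-25:u+25]>110)[0]+u-25; print(w,(i.min(),i.max(),i.mean().round(1)) if len(i) else None)
E
```

```text
slide [ 1.9  0.7 45. ]
dr [-0.003  0.024 -0.037]
[ 613.30171333 -189.79605913  224.97443136]
222 182
168 (np.int64(202), np.int64(225), np.float64(213.1))
171 (np.int64(204), np.int64(226), np.float64(214.6))
174 (np.int64(206), np.int64(231), np.float64(218.5))
177 (np.int64(208), np.int64(231), np.float64(219.5))
180 (np.int64(210), np.int64(232), np.float64(221.0))
183 (np.int64(212), np.int64(237), np.float64(224.5))
186 (np.int64(214), np.int64(239), np.float64(226.5))
189 (np.int64(213), np.int64(239), np.float64(226.0))
192 (np.int64(212), np.int64(240), np.float64(226.0))
195 (np.int64(213), np.int64(246), np.float64(229.5))
198 (np.int64(213), np.int64(246), np.float64(229.5))
201 (np.int64(197), np.int64(246), np.float64(224.7))
```

Call:
step_arm --motion '[{"dr": [0,0,0],"slide": [0,0.5,6],"jaw": 45},{"dr": [0,0,0],"slide": [0,0.5,13],"jaw": 45},{"dr": [0,0,0],"slide": [0,0.5,20],"jaw": 45},{"dr": [0,0,0],"slide": [0,0.5,26],"jaw": 45},{"dr": [0,0,0],"slide": [0,0.5,32],"jaw": 45},{"dr": [0,0,0],"slide": [0,0.5,37],"jaw": 45},{"dr": [0,0,0],"slide": [0,0.5,42],"jaw": 45},{"dr": [0,0,0],"slide": [0,0.5,45],"jaw": 45}]'

```text
clock: 33.0
position: [613.8, -190.6, 181.4]
ee_rot: [1.0, -0.003, -0.0, -0.0]
contact_force: [0.0, 1.1, -0.9]
gripper_width: 55.2
grasp_force: 63.6
```

Call:
step_arm --motion '[{"dr": [0,0,0],"slide": [0,0,4],"jaw": 45},{"dr": [0,0,0],"slide": [0,0,9],"jaw": 45},{"dr": [0,0,0],"slide": [0,0,14],"jaw": 45},{"dr": [0,0,0],"slide": [0,0,19],"jaw": 45},{"dr": [0,0,0],"slide": [0,0,24],"jaw": 45},{"dr": [0,0,0],"slide": [0,0,28],"jaw": 45},{"dr": [0,0,0],"slide": [0,0,30],"jaw": 45},{"dr": [0,0,0],"slide": [0,0,30],"jaw": 45}]'

```text
clock: 34.0
position: [613.8, -190.6, 151.7]
ee_rot: [1.0, -0.003, -0.0, 0.0]
contact_force: [-0.1, -0.6, -1.1]
gripper_width: 55.4
grasp_force: 63.6
```

Clean entry. Go down 10 mm to about 141, then feel for the seat.

Call:
step_arm --motion '[{"dr": [0,0,0],"slide": [0,0,2],"jaw": 45},{"dr": [0,0,0],"slide": [0,0,4],"jaw": 45},{"dr": [0,0,0],"slide": [0,0,6],"jaw": 45},{"dr": [0,0,0],"slide": [0,0,8],"jaw": 45},{"dr": [0,0,0],"slide": [0,0,10],"jaw": 45},{"dr": [0,0,0],"slide": [0,0,11],"jaw": 45},{"dr": [0,0,0],"slide": [0,0,11],"jaw": 45},{"dr": [0,0,0],"slide": [0,0,11],"jaw": 45}]'

```text
clock: 35.0
position: [613.9, -190.7, 140.9]
ee_rot: [1.0, -0.003, 0.0, 0.0]
contact_force: [-0.7, -0.2, -1.0]
gripper_width: 55.5
grasp_force: 63.6
```

Call:
step_arm --motion '[{"dr": [0,0,0],"slide": [0,0,0.5],"jaw": 45},{"dr": [0,0,0],"slide": [0,0,1],"jaw": 45},{"dr": [0,0,0],"slide": [0,0,1.5],"jaw": 45},{"dr": [0,0,0],"slide": [0,0,2],"jaw": 45},{"dr": [0,0,0],"slide": [0,0,2],"jaw": 45},{"dr": [0,0,0],"slide": [0,0,2],"jaw": 45},{"dr": [0,0,0],"slide": [0,0,2],"jaw": 45},{"dr": [0,0,0],"slide": [0,0,2],"jaw": 45}]'

```text
clock: 36.0
position: [613.8, -190.7, 138.8]
ee_rot: [1.0, -0.003, -0.0, 0.0]
contact_force: [0.8, -0.4, -0.9]
gripper_width: 55.4
grasp_force: 63.6
```

Call:
step_arm --motion '[{"dr": [0,0,0],"slide": [0,0,0.5],"jaw": 45},{"dr": [0,0,0],"slide": [0,0,1],"jaw": 45},{"dr": [0,0,0],"slide": [0,0,1.5],"jaw": 45},{"dr": [0,0,0],"slide": [0,0,2],"jaw": 45},{"dr": [0,0,0],"slide": [0,0,2.5],"jaw": 45},{"dr": [0,0,0],"slide": [0,0,2.5],"jaw": 45},{"dr": [0,0,0],"slide": [0,0,2.5],"jaw": 45},{"dr": [0,0,0],"slide": [0,0,2.5],"jaw": 45}]'

```text
clock: 37.0
position: [614.1, -190.8, 136.6]
ee_rot: [1.0, -0.003, 0.0, 0.0]
contact_force: [-0.9, -1.1, 1.9]
gripper_width: 55.5
grasp_force: 63.9
```

Call:
step_arm --motion '[{"dr": [0,0,0],"slide": [0,0,0.3],"jaw": 45},{"dr": [0,0,0],"slide": [0,0,0.6],"jaw": 45},{"dr": [0,0,0],"slide": [0,0,0.9],"jaw": 45},{"dr": [0,0,0],"slide": [0,0,1.2],"jaw": 45},{"dr": [0,0,0],"slide": [0,0,1.2],"jaw": 45},{"dr": [0,0,0],"slide": [0,0,1.2],"jaw": 58},{"dr": [0,0,0],"slide": [0,0,1.2],"jaw": 70},{"dr": [0,0,0],"slide": [0,0,1.2],"jaw": 82}]'

```text
clock: 38.0
position: [613.2, -190.2, 134.0]
ee_rot: [1.0, -0.003, -0.001, -0.0]
contact_force: [-1.0, -0.5, 1.1]
gripper_width: 82.0
grasp_force: 0.0
```

Call:
step_arm --motion '[{"dr": [0,0,0],"slide": [0,0,0],"jaw": 85},{"dr": [0,0,0],"slide": [0,0,-15],"jaw": 85},{"dr": [0,0,0],"slide": [0,0,-40],"jaw": 85},{"dr": [0,0,0],"slide": [0,0,-65],"jaw": 85},{"dr": [0,0,0],"slide": [-20,-30,-80],"jaw": 85},{"dr": [0,0,0],"slide": [-45,-75,-80],"jaw": 85},{"dr": [0,0,0],"slide": [-75,-125,-80],"jaw": 85},{"dr": [0,0,0],"slide": [-105,-175,-70],"jaw": 85}]'

```text
clock: 39.0
position: [509.8, -13.7, 207.0]
ee_rot: [1.0, -0.003, 0.002, -0.0]
contact_force: [0.9, 2.0, 0.1]
gripper_width: 84.9
grasp_force: 0.0
```

```bash
python3 - <<'E'
from cups import *
t=img('top','t11.png');s=img('scene','s11.png')
print(tool()[0]);goal((457.5,18.5,140),np.pi/2)
for k,P in{'B':(457,17,90),'C':(455,285,90),'cup2':(612,-191,164)}.items(): print(k,rim(t,P))
E
```

```text
[506.86956753 -11.96186767 205.73966987]
slide [-49.3 -30.4  65.8]
dr [-0.008  0.005 -0.001]
B [([457.7, 19.5], 0.93)]
C None
cup2 [([612.7, -188.3], 1.03), ([612.7, -188.3], 0.91)]
```

Call:
step_arm --motion '[{"dr": [0,0,0],"slide": [-20,-12,15],"jaw": 85},{"dr": [0,0,0],"slide": [-40,-25,35],"jaw": 85},{"dr": [0,0,0],"slide": [-49,-31,55],"jaw": 85},{"dr": [0,0,0],"slide": [-49,-31,66],"jaw": 85},{"dr": [0,0,0],"slide": [-49,-31,66],"jaw": 85},{"dr": [0,0,0],"slide": [-49,-31,66],"jaw": 85},{"dr": [0,0,0],"slide": [-49,-31,66],"jaw": 85},{"dr": [0,0,0],"slide": [-49,-31,66],"jaw": 85}]'

```text
clock: 40.1
position: [461.3, 16.1, 139.5]
ee_rot: [1.0, -0.003, 0.0, -0.0]
contact_force: [-0.2, -0.4, 0.1]
gripper_width: 85.3
grasp_force: 0.0
```

```bash
python3 - <<'E'
from cups import *
goal((457.7,18.8,63),np.pi/2)
E
```

```text
slide [-3.7 -2.7 76.5]
dr [-0.002 -0.005 -0.04 ]
```

Call:
step_arm --motion '[{"dr": [0,0,0],"slide": [-3.5,-2.7,8],"jaw": 85},{"dr": [0,0,0],"slide": [-3.5,-2.7,26],"jaw": 85},{"dr": [0,0,0],"slide": [-3.5,-2.7,46],"jaw": 85},{"dr": [0,0,0],"slide": [-3.5,-2.7,64],"jaw": 85},{"dr": [0,0,0],"slide": [-3.5,-2.7,75],"jaw": 85},{"dr": [0,0,0],"slide": [-3.5,-2.7,75],"jaw": 70},{"dr": [0,0,0],"slide": [-3.5,-2.7,75],"jaw": 60},{"dr": [0,0,0],"slide": [-3.5,-2.7,75],"jaw": 45}]'

```text
clock: 41.1
position: [458.3, 19.0, 65.4]
ee_rot: [1.0, -0.002, 0.001, -0.0]
contact_force: [-1.2, -1.9, 6.1]
gripper_width: 55.8
grasp_force: 62.8
```

Call:
step_arm --motion '[{"dr": [0,0,0],"slide": [0,0,0],"jaw": 45},{"dr": [0,0,0],"slide": [0,0,0],"jaw": 45},{"dr": [0,0,0],"slide": [0,0,0],"jaw": 45},{"dr": [0,0,0],"slide": [0,0,0],"jaw": 45},{"dr": [0,0,0],"slide": [0,0,0],"jaw": 45},{"dr": [0,0,0],"slide": [0,0,0],"jaw": 45},{"dr": [0,0,0],"slide": [0,0,0],"jaw": 45},{"dr": [0,0,0],"slide": [0,0,0],"jaw": 45}]'

```text
clock: 42.1
position: [458.2, 18.9, 65.3]
ee_rot: [1.0, -0.002, 0.001, -0.0]
contact_force: [-1.4, -1.5, 5.2]
gripper_width: 55.7
grasp_force: 62.9
```

Call:
step_arm --motion '[{"dr": [0,0,0],"slide": [0,0,-5],"jaw": 45},{"dr": [0,0,0],"slide": [0,0,-20],"jaw": 45},{"dr": [0,0,0],"slide": [0,0,-45],"jaw": 45},{"dr": [0,0,0],"slide": [0,0,-75],"jaw": 45},{"dr": [0,0,0],"slide": [0,0,-110],"jaw": 45},{"dr": [0,0,0],"slide": [0,0,-145],"jaw": 45},{"dr": [0,0,0],"slide": [0,0,-180],"jaw": 45},{"dr": [0,0,0],"slide": [0,0,-195],"jaw": 45}]'

```text
clock: 43.1
position: [457.9, 19.2, 261.5]
ee_rot: [1.0, -0.003, 0.002, -0.001]
contact_force: [0.7, 0.2, -1.3]
gripper_width: 55.2
grasp_force: 63.7
```

```bash
cat > chk.py <<'E'
from h import *
def foot(d=-62):
    s=img('scene');p=tool()[0];print(p)
    g=cv2.cvtColor(s,cv2.COLOR_BGR2GRAY);u,v=proj('scene',p+[0,0,d]).astype(int);print('foot exp',u,v)
    for w in range(v-14,v+14,4):
        i=np.where(g[w,u-25:u+25]>110)[0]+u-25; print(w,(i.min(),i.max(),i.mean().round(1)) if len(i) else None)
E
python3 - <<'E'
from chk import *
foot();goal((613.5,-190.5,262),np.pi/2)
E
```

```text
[458.56609003  19.19198898 262.69896713]
foot exp 339 153
139 (np.int64(328), np.int64(355), np.float64(341.1))
143 (np.int64(329), np.int64(352), np.float64(340.5))
147 (np.int64(329), np.int64(351), np.float64(340.0))
151 (np.int64(330), np.int64(350), np.float64(340.0))
155 (np.int64(330), np.int64(349), np.float64(339.5))
159 (np.int64(332), np.int64(347), np.float64(339.5))
163 None
slide [156.  208.9   1.2]
dr [-0.013 -0.043 -0.035]
```

Call:
step_arm --motion '[{"dr": [0,0,0],"slide": [10,15,0],"jaw": 45},{"dr": [0,0,0],"slide": [38,50,0],"jaw": 45},{"dr": [0,0,0],"slide": [70,94,0],"jaw": 45},{"dr": [0,0,0],"slide": [105,141,0],"jaw": 45},{"dr": [0,0,0],"slide": [138,185,0],"jaw": 45},{"dr": [0,0,0],"slide": [156,209,0],"jaw": 45},{"dr": [0,0,0],"slide": [156,209,0],"jaw": 45},{"dr": [0,0,0],"slide": [156,209,0],"jaw": 45}]'

```text
clock: 44.15
position: [611.7, -190.5, 258.2]
ee_rot: [1.0, -0.003, -0.001, -0.0]
contact_force: [-0.2, 0.2, -0.8]
gripper_width: 55.6
grasp_force: 63.9
```

```bash
python3 - <<'E'
from h import *
print(tool()[0]);goal((613.5,-190.5,212),np.pi/2)
E
```

```text
[ 611.70202136 -190.489878    258.24744702]
slide [ 1.9  0.  46.2]
dr [-0.005  0.012 -0.038]
```

Call:
step_arm --motion '[{"dr": [0,0,0],"slide": [1.5,0,6],"jaw": 45},{"dr": [0,0,0],"slide": [1.5,0,13],"jaw": 45},{"dr": [0,0,0],"slide": [1.5,0,20],"jaw": 45},{"dr": [0,0,0],"slide": [1.5,0,26],"jaw": 45},{"dr": [0,0,0],"slide": [1.5,0,32],"jaw": 45},{"dr": [0,0,0],"slide": [1.5,0,37],"jaw": 45},{"dr": [0,0,0],"slide": [1.5,0,42],"jaw": 45},{"dr": [0,0,0],"slide": [1.5,0,46],"jaw": 45}]'

```text
clock: 45.15
position: [613.8, -191.0, 212.8]
ee_rot: [1.0, -0.003, -0.0, -0.0]
contact_force: [0.3, -0.2, -1.0]
gripper_width: 55.7
grasp_force: 63.9
```

Call:
step_arm --motion '[{"dr": [0,0,0],"slide": [0,0,5],"jaw": 45},{"dr": [0,0,0],"slide": [0,0,11],"jaw": 45},{"dr": [0,0,0],"slide": [0,0,17],"jaw": 45},{"dr": [0,0,0],"slide": [0,0,23],"jaw": 45},{"dr": [0,0,0],"slide": [0,0,28],"jaw": 45},{"dr": [0,0,0],"slide": [0,0,32],"jaw": 45},{"dr": [0,0,0],"slide": [0,0,34],"jaw": 45},{"dr": [0,0,0],"slide": [0,0,34],"jaw": 45}]'

```text
clock: 46.15
position: [613.8, -191.0, 179.0]
ee_rot: [1.0, -0.003, -0.0, 0.0]
contact_force: [0.4, 0.8, -1.9]
gripper_width: 55.8
grasp_force: 63.9
```

Call:
step_arm --motion '[{"dr": [0,0,0],"slide": [0,0,2],"jaw": 45},{"dr": [0,0,0],"slide": [0,0,4],"jaw": 45},{"dr": [0,0,0],"slide": [0,0,6],"jaw": 45},{"dr": [0,0,0],"slide": [0,0,7.5],"jaw": 45},{"dr": [0,0,0],"slide": [0,0,8.5],"jaw": 45},{"dr": [0,0,0],"slide": [0,0,8.5],"jaw": 45},{"dr": [0,0,0],"slide": [0,0,8.5],"jaw": 45},{"dr": [0,0,0],"slide": [0,0,8.5],"jaw": 45}]'

```text
clock: 47.15
position: [613.9, -190.9, 170.7]
ee_rot: [1.0, -0.003, 0.0, -0.0]
contact_force: [-0.2, 1.4, 0.2]
gripper_width: 55.3
grasp_force: 63.9
```

Call:
step_arm --motion '[{"dr": [0,0,0],"slide": [0,0,0.5],"jaw": 45},{"dr": [0,0,0],"slide": [0,0,1],"jaw": 45},{"dr": [0,0,0],"slide": [0,0,1.5],"jaw": 45},{"dr": [0,0,0],"slide": [0,0,2],"jaw": 45},{"dr": [0,0,0],"slide": [0,0,2],"jaw": 45},{"dr": [0,0,0],"slide": [0,0,2],"jaw": 45},{"dr": [0,0,0],"slide": [0,0,2],"jaw": 45},{"dr": [0,0,0],"slide": [0,0,2],"jaw": 45}]'

```text
clock: 48.15
position: [614.0, -190.9, 168.8]
ee_rot: [1.0, -0.003, 0.0, 0.0]
contact_force: [0.4, 3.2, 4.5]
gripper_width: 55.4
grasp_force: 64.3
```

Call:
step_arm --motion '[{"dr": [0,0,0],"slide": [0,-0.3,0.3],"jaw": 45},{"dr": [0,0,0],"slide": [0,-0.5,0.6],"jaw": 45},{"dr": [0,0,0],"slide": [0,-0.5,0.6],"jaw": 45},{"dr": [0,0,0],"slide": [0,-0.5,0.6],"jaw": 45},{"dr": [0,0,0],"slide": [0,-0.5,0.6],"jaw": 58},{"dr": [0,0,0],"slide": [0,-0.5,0.6],"jaw": 70},{"dr": [0,0,0],"slide": [0,-0.5,0.6],"jaw": 82},{"dr": [0,0,0],"slide": [0,-0.5,0.6],"jaw": 85}]'

```text
clock: 49.15
position: [613.6, -190.6, 167.7]
ee_rot: [1.0, -0.003, -0.0, 0.0]
contact_force: [-0.1, 0.1, -0.8]
gripper_width: 85.0
grasp_force: 0.0
```

Call:
step_arm --motion '[{"dr": [0,0,0],"slide": [0,0,-10],"jaw": 85},{"dr": [0,0,0],"slide": [0,0,-35],"jaw": 85},{"dr": [0,0,0],"slide": [0,0,-60],"jaw": 85},{"dr": [0,0,0],"slide": [-5,-10,-75],"jaw": 85},{"dr": [0,0,0],"slide": [-25,-50,-75],"jaw": 85},{"dr": [0,0,0],"slide": [-50,-100,-75],"jaw": 85},{"dr": [0,0,0],"slide": [-75,-150,-75],"jaw": 85},{"dr": [0,0,0],"slide": [-95,-190,-75],"jaw": 85}]'

```text
clock: 50.15
position: [518.2, 2.0, 243.3]
ee_rot: [1.0, -0.002, 0.0, -0.0]
contact_force: [0.5, 1.1, -0.3]
gripper_width: 85.1
grasp_force: 0.0
```

```bash
python3 - <<'E'
from cups import *
t=img('top','t12.png');s=img('scene','s12.png');print(tool()[0])
for k,P in{'C':(455,285,90),'cup3':(612,-191,196)}.items(): print(k,rim(t,P),proj('top',P).round())
cv2.imwrite('pics/m12.png',np.hstack([cv2.resize(t[180:270,150:260],(440,360)),cv2.resize(s[180:280,400:510],(360,327)).__class__(cv2.copyMakeBorder(cv2.resize(s[180:280,400:510],(360,327)),0,33,0,0,0)) if 0 else cv2.copyMakeBorder(cv2.resize(s[180:280,400:510],(360,327)),0,33,0,0,0)]))
E
```

```text
[517.65990121   3.12987062 243.72574848]
C None [199. 220.]
cup3 [([611.8, -188.8], 1.03), ([611.8, -188.8], 0.91)] [398. 153.]
```

View pics/m12.png

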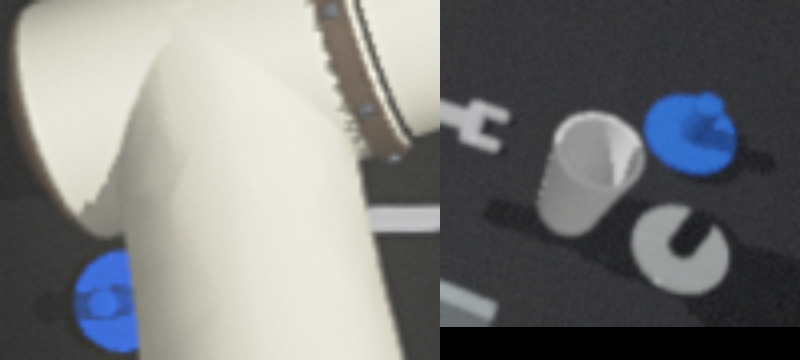

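Cup C's rim is at scene pixel (448,226), between the spanner's jaw and the blue lid. The silver lid with the black grip is unmoved at (474,256).

```bash
python3 - <<'E'
from cups import *
t=cv2.imread('pics/t9.png')
print(onz('scene',(448.3,226.4),90).round(1),onz('top',(200,218),90).round(1))
for P in((455,283,90),(460,287,90),(450,280,90)): print(rim(t,P),rim(cv2.imread('pics/t11.png'),P))
print('lid',onz('scene',(473.6,256.4),13).round(1))
h=cv2.cvtColor(t,cv2.COLOR_BGR2HSV);m=((h[...,1]<50)&(h[...,2]>150)).astype(np.uint8)
for c in cv2.findContours(m,cv2.RETR_EXTERNAL,cv2.CHAIN_APPROX_NONE)[0]:
    x,y,w,q=cv2.boundingRect(c)
    if 150<x<230 and 195<y<250 and w>8: print(x,y,w,q)
s=cv2.imread('pics/s12.png');h=cv2.cvtColor(s,cv2.COLOR_BGR2HSV);m=((h[...,1]<50)&(h[...,2]>95)).astype(np.uint8)
for c in cv2.findContours(m,cv2.RETR_EXTERNAL,cv2.CHAIN_APPROX_NONE)[0]:
    x,y,w,q=cv2.boundingRect(c)
    if 425<x<500 and 200<y<275 and w>8: print('scene',x,y,w,q)
goal((455,283,150),np.pi/2)
E
```

```text
[460.1 291.1  90. ] [459.8 283.6  90. ]
None None
None None
None None
lid [462.8 374.3  13. ]
165 206 50 25
scene 458 242 30 28
scene 430 214 33 38
slide [ -62.8 -279.8   94. ]
dr [-0.007 -0.002 -0.003]
```

```bash
python3 - <<'E'
from cups import *
for nm,n in(('t9','top'),('t0','top'),('s12','scene')):
    t=cv2.imread(f'pics/{nm}.png')
    for lab,P,R0 in(('C',(458,285,90),30),('lid',(461,370,13),34),('C0',(422,250,90),30)):
        u,v=proj(n,P).astype(int);b=26;f=8;K,_,V=cam(n);d=-(V[:3,:3]@np.array(P,float)+V[:3,3])[2];r=f*R0*K[0,0]/d
        G=cv2.GaussianBlur(cv2.resize(cv2.cvtColor(t[v-b:v+b,u-b:u+b],cv2.COLOR_BGR2GRAY),None,fx=f,fy=f,interpolation=cv2.INTER_CUBIC),(9,9),0)
        c=cv2.HoughCircles(G,cv2.HOUGH_GRADIENT,2,60,param1=80,param2=20,minRadius=int(r*.9),maxRadius=int(r*1.06))
        if c is not None: print(nm,lab,[(onz(n,(u-b+(x+.5)/f-.5,v-b+(y+.5)/f-.5),P[2]).round(1)[:2].tolist(),round(float(q/r),2)) for x,y,q in c[0][:3]])
E
```

```text
t9 C [([458.6, 287.5], 1.02), ([457.6, 344.3], 1.04), ([505.6, 304.6], 1.0)]
t9 lid [([460.4, 370.3], 0.98), ([461.5, 310.4], 0.95), ([486.8, 377.6], 1.0)]
t9 C0 [([459.2, 288.8], 1.02), ([463.3, 269.9], 0.92), ([432.7, 200.2], 1.04)]
t0 C [([458.3, 342.4], 1.02), ([421.1, 252.7], 0.93), ([478.3, 349.6], 0.93)]
t0 lid [([461.1, 369.6], 0.99), ([487.5, 376.3], 1.02)]
t0 C0 [([421.2, 250.8], 0.99), ([441.4, 199.2], 1.0), ([465.0, 210.6], 0.92)]
s12 C [([461.9, 287.3], 0.98)]
s12 lid [([465.4, 376.3], 0.92), ([451.5, 396.8], 0.95), ([434.2, 358.6], 0.95)]
s12 C0 [([460.8, 285.3], 0.93), ([419.8, 211.7], 0.96)]
```

Call:
step_arm --motion '[{"dr": [0,0,0],"slide": [-8,-40,0],"jaw": 85},{"dr": [0,0,0],"slide": [-20,-90,0],"jaw": 85},{"dr": [0,0,0],"slide": [-31,-145,10],"jaw": 85},{"dr": [0,0,0],"slide": [-42,-200,30],"jaw": 85},{"dr": [0,0,0],"slide": [-53,-255,60],"jaw": 85},{"dr": [0,0,0],"slide": [-59,-284,85],"jaw": 85},{"dr": [0,0,0],"slide": [-59,-284,94],"jaw": 85},{"dr": [0,0,0],"slide": [-59,-284,94],"jaw": 85}]'

```text
clock: 51.25
position: [462.1, 283.6, 148.6]
ee_rot: [1.0, -0.003, -0.001, 0.001]
contact_force: [0.1, 0.6, 0.6]
gripper_width: 84.8
grasp_force: 0.0
```

```bash
python3 - <<'E'
from cups import *
img('scene','s13.png');goal((459,287.5,63),np.pi/2);print(tool()[0])
E
```

```text
slide [-3.7 -3.9 86.5]
dr [ 0.001 -0.002 -0.043]
[462.68594566 283.61816494 149.46752732]
```

Call:
step_arm --motion '[{"dr": [0,0,0],"slide": [-3.5,-4,10],"jaw": 85},{"dr": [0,0,0],"slide": [-3.5,-4,30],"jaw": 85},{"dr": [0,0,0],"slide": [-3.5,-4,52],"jaw": 85},{"dr": [0,0,0],"slide": [-3.5,-4,74],"jaw": 85},{"dr": [0,0,0],"slide": [-3.5,-4,84.5],"jaw": 85},{"dr": [0,0,0],"slide": [-3.5,-4,84.5],"jaw": 70},{"dr": [0,0,0],"slide": [-3.5,-4,84.5],"jaw": 60},{"dr": [0,0,0],"slide": [-3.5,-4,84.5],"jaw": 45}]'

```text
clock: 52.3
position: [459.6, 289.0, 66.4]
ee_rot: [1.0, -0.002, 0.001, -0.001]
contact_force: [-0.9, -1.4, 5.0]
gripper_width: 55.5
grasp_force: 62.5
```

Call:
step_arm --motion '[{"dr": [0,0,0],"slide": [0,0,0],"jaw": 45},{"dr": [0,0,0],"slide": [0,0,0],"jaw": 45},{"dr": [0,0,0],"slide": [0,0,0],"jaw": 45},{"dr": [0,0,0],"slide": [0,0,0],"jaw": 45},{"dr": [0,0,0],"slide": [0,0,0],"jaw": 45},{"dr": [0,0,0],"slide": [0,0,0],"jaw": 45},{"dr": [0,0,0],"slide": [0,0,0],"jaw": 45},{"dr": [0,0,0],"slide": [0,0,0],"jaw": 45}]'

```text
clock: 53.3
position: [459.5, 288.9, 66.3]
ee_rot: [1.0, -0.002, 0.001, -0.001]
contact_force: [-0.7, -2.3, 5.3]
gripper_width: 55.5
grasp_force: 62.5
```

Call:
step_arm --motion '[{"dr": [0,0,0],"slide": [0,0,-5],"jaw": 45},{"dr": [0,0,0],"slide": [0,0,-22],"jaw": 45},{"dr": [0,0,0],"slide": [0,0,-50],"jaw": 45},{"dr": [0,0,0],"slide": [0,0,-85],"jaw": 45},{"dr": [0,0,0],"slide": [0,0,-125],"jaw": 45},{"dr": [0,0,0],"slide": [0,0,-165],"jaw": 45},{"dr": [0,0,0],"slide": [0,0,-205],"jaw": 45},{"dr": [0,0,0],"slide": [0,0,-230],"jaw": 45}]'

```text
clock: 54.3
position: [459.0, 288.6, 297.1]
ee_rot: [1.0, -0.003, 0.001, -0.001]
contact_force: [0.8, -0.5, -0.8]
gripper_width: 55.8
grasp_force: 63.7
```

```bash
python3 - <<'E'
from chk import *
foot();goal((613.5,-190.5,294),np.pi/2)
E
```

```text
[460.2909149  289.24821491 300.28842701]
foot exp 468 188
174 (np.int64(461), np.int64(492), np.float64(476.5))
178 (np.int64(460), np.int64(492), np.float64(476.0))
182 (np.int64(458), np.int64(489), np.float64(473.5))
186 (np.int64(457), np.int64(486), np.float64(471.5))
190 (np.int64(457), np.int64(482), np.float64(469.5))
194 (np.int64(459), np.int64(479), np.float64(469.0))
198 (np.int64(464), np.int64(475), np.float64(469.5))
slide [155.4 479.1   4.7]
dr [-0.04  -0.051 -0.034]
```

Call:
step_arm --motion '[{"dr": [0,0,0],"slide": [5,15,0],"jaw": 45},{"dr": [0,0,0],"slide": [16,48,0],"jaw": 45},{"dr": [0,0,0],"slide": [31,95,0],"jaw": 45},{"dr": [0,0,0],"slide": [47,145,0],"jaw": 45},{"dr": [0,0,0],"slide": [63,195,0],"jaw": 45},{"dr": [0,0,0],"slide": [79,245,0],"jaw": 45},{"dr": [0,0,0],"slide": [95,293,0],"jaw": 45},{"dr": [0,0,0],"slide": [108,333,0],"jaw": 45}]'

```text
clock: 55.35
position: [564.2, -47.9, 292.3]
ee_rot: [1.0, -0.003, -0.002, 0.0]
contact_force: [0.3, 0.7, -0.8]
gripper_width: 55.4
grasp_force: 63.7
```

```bash
python3 - <<'E'
from h import *
print(tool()[0]);goal((613.5,-190.5,294),np.pi/2)
E
```

```text
[564.2111051  -47.90574236 292.27170172]
slide [ 50.2 142.3  -1.9]
dr [ 0.002  0.029 -0.049]
```

Call:
step_arm --motion '[{"dr": [0,0,0],"slide": [15,42,-2],"jaw": 45},{"dr": [0,0,0],"slide": [29,82,-2],"jaw": 45},{"dr": [0,0,0],"slide": [41,116,-2],"jaw": 45},{"dr": [0,0,0],"slide": [48,136,-2],"jaw": 45},{"dr": [0,0,0],"slide": [50,142,-2],"jaw": 45},{"dr": [0,0,0],"slide": [50,142,-2],"jaw": 45},{"dr": [0,0,0],"slide": [50,142,-2],"jaw": 45},{"dr": [0,0,0],"slide": [50,142,-2],"jaw": 45}]'

```text
clock: 56.35
position: [614.3, -186.5, 296.9]
ee_rot: [1.0, -0.002, 0.0, -0.0]
contact_force: [1.2, -0.7, -1.1]
gripper_width: 55.7
grasp_force: 63.7
```

```bash
python3 - <<'E'
from h import *
img('scene','s14.png');print(tool()[0]);goal((613.5,-190.5,244),np.pi/2)
E
```

```text
[ 614.32295082 -186.60542824  296.89982445]
slide [-0.8  3.9 52.9]
dr [-0.001 -0.004 -0.029]
```

Call:
step_arm --motion '[{"dr": [0,0,0],"slide": [-0.5,2,4],"jaw": 45},{"dr": [0,0,0],"slide": [-0.5,4,11],"jaw": 45},{"dr": [0,0,0],"slide": [-0.5,4,18],"jaw": 45},{"dr": [0,0,0],"slide": [-0.5,4,25],"jaw": 45},{"dr": [0,0,0],"slide": [-0.5,4,32],"jaw": 45},{"dr": [0,0,0],"slide": [-0.5,4,39],"jaw": 45},{"dr": [0,0,0],"slide": [-0.5,4,46],"jaw": 45},{"dr": [0,0,0],"slide": [-0.5,4,52],"jaw": 45}]'

```text
clock: 57.4
position: [613.8, -191.4, 244.0]
ee_rot: [1.0, -0.003, -0.0, -0.0]
contact_force: [0.3, 0.7, -1.3]
gripper_width: 55.4
grasp_force: 63.7
```

Call:
step_arm --motion '[{"dr": [0,0,0],"slide": [0,0,4],"jaw": 45},{"dr": [0,0,0],"slide": [0,0,9],"jaw": 45},{"dr": [0,0,0],"slide": [0,0,14],"jaw": 45},{"dr": [0,0,0],"slide": [0,0,19],"jaw": 45},{"dr": [0,0,0],"slide": [0,0,24],"jaw": 45},{"dr": [0,0,0],"slide": [0,0,28],"jaw": 45},{"dr": [0,0,0],"slide": [0,0,31],"jaw": 45},{"dr": [0,0,0],"slide": [0,0,31],"jaw": 45}]'

```text
clock: 58.4
position: [613.7, -191.4, 213.2]
ee_rot: [1.0, -0.003, -0.0, -0.0]
contact_force: [0.5, -0.5, -1.3]
gripper_width: 55.7
grasp_force: 63.7
```

Call:
step_arm --motion '[{"dr": [0,0,0],"slide": [0,0,2],"jaw": 45},{"dr": [0,0,0],"slide": [0,0,4],"jaw": 45},{"dr": [0,0,0],"slide": [0,0,6],"jaw": 45},{"dr": [0,0,0],"slide": [0,0,8],"jaw": 45},{"dr": [0,0,0],"slide": [0,0,9],"jaw": 45},{"dr": [0,0,0],"slide": [0,0,9],"jaw": 45},{"dr": [0,0,0],"slide": [0,0,9],"jaw": 45},{"dr": [0,0,0],"slide": [0,0,9],"jaw": 45}]'

```text
clock: 59.4
position: [613.9, -191.4, 204.6]
ee_rot: [1.0, -0.003, 0.0, 0.0]
contact_force: [0.4, -0.1, -0.6]
gripper_width: 55.4
grasp_force: 63.7
```

Call:
step_arm --motion '[{"dr": [0,0,0],"slide": [0,0,0.5],"jaw": 45},{"dr": [0,0,0],"slide": [0,0,1],"jaw": 45},{"dr": [0,0,0],"slide": [0,0,1.5],"jaw": 45},{"dr": [0,0,0],"slide": [0,0,2],"jaw": 45},{"dr": [0,0,0],"slide": [0,0,2],"jaw": 45},{"dr": [0,0,0],"slide": [0,0,2],"jaw": 45},{"dr": [0,0,0],"slide": [0,0,2],"jaw": 45},{"dr": [0,0,0],"slide": [0,0,2],"jaw": 45}]'

```text
clock: 60.4
position: [613.8, -191.4, 202.4]
ee_rot: [1.0, -0.003, -0.0, -0.0]
contact_force: [-0.0, 0.2, -0.9]
gripper_width: 55.4
grasp_force: 63.7
```

Call:
step_arm --motion '[{"dr": [0,0,0],"slide": [0,0,0.5],"jaw": 45},{"dr": [0,0,0],"slide": [0,0,1],"jaw": 45},{"dr": [0,0,0],"slide": [0,0,1.5],"jaw": 45},{"dr": [0,0,0],"slide": [0,0,2],"jaw": 45},{"dr": [0,0,0],"slide": [0,0,2],"jaw": 45},{"dr": [0,0,0],"slide": [0,0,2],"jaw": 45},{"dr": [0,0,0],"slide": [0,0,2],"jaw": 45},{"dr": [0,0,0],"slide": [0,0,2],"jaw": 45}]'

```text
clock: 61.4
position: [613.9, -191.5, 200.5]
ee_rot: [1.0, -0.003, 0.0, -0.0]
contact_force: [0.7, -0.4, -1.1]
gripper_width: 55.3
grasp_force: 63.7
```

Call:
step_arm --motion '[{"dr": [0,0,0],"slide": [0,0,0.5],"jaw": 45},{"dr": [0,0,0],"slide": [0,0,1],"jaw": 45},{"dr": [0,0,0],"slide": [0,0,1.5],"jaw": 45},{"dr": [0,0,0],"slide": [0,0,2],"jaw": 45},{"dr": [0,0,0],"slide": [0,0,2],"jaw": 45},{"dr": [0,0,0],"slide": [0,0,2],"jaw": 45},{"dr": [0,0,0],"slide": [0,0,2],"jaw": 45},{"dr": [0,0,0],"slide": [0,0,2],"jaw": 45}]'

```text
clock: 62.4
position: [614.0, -191.4, 198.7]
ee_rot: [1.0, -0.003, 0.0, 0.0]
contact_force: [-0.1, 2.1, 2.8]
gripper_width: 55.5
grasp_force: 63.9
```

Call:
step_arm --motion '[{"dr": [0,0,0],"slide": [0,0,0.4],"jaw": 45},{"dr": [0,0,0],"slide": [0,0,0.8],"jaw": 45},{"dr": [0,0,0],"slide": [0,0,0.8],"jaw": 45},{"dr": [0,0,0],"slide": [0,0,0.8],"jaw": 45},{"dr": [0,0,0],"slide": [0,0,0.8],"jaw": 58},{"dr": [0,0,0],"slide": [0,0,0.8],"jaw": 70},{"dr": [0,0,0],"slide": [0,0,0.8],"jaw": 82},{"dr": [0,0,0],"slide": [0,0,0.8],"jaw": 85}]'

```text
clock: 63.4
position: [613.6, -191.5, 197.3]
ee_rot: [1.0, -0.003, -0.0, -0.0]
contact_force: [-0.5, -0.3, 0.2]
gripper_width: 85.4
grasp_force: 0.0
```

Call:
step_arm --motion '[{"dr": [0,0,0],"slide": [0,0,-10],"jaw": 85},{"dr": [0,0,0],"slide": [0,0,-35],"jaw": 85},{"dr": [0,0,0],"slide": [0,0,-60],"jaw": 85},{"dr": [0,0,0],"slide": [-5,-10,-68],"jaw": 85},{"dr": [0,0,0],"slide": [-25,-50,-68],"jaw": 85},{"dr": [0,0,0],"slide": [-50,-100,-68],"jaw": 85},{"dr": [0,0,0],"slide": [-75,-155,-60],"jaw": 85},{"dr": [0,0,0],"slide": [-95,-210,-50],"jaw": 85}]'

```text
clock: 64.4
position: [518.2, 20.8, 247.5]
ee_rot: [1.0, -0.003, 0.0, -0.0]
contact_force: [1.2, 0.7, -0.4]
gripper_width: 84.8
grasp_force: 0.0
```

```bash
python3 - <<'E'
from cups import *
t=img('top','t15.png');s=img('scene','s15.png');print(tool()[0])
print(rim(t,(612,-190,228)))
h=cv2.cvtColor(s,cv2.COLOR_BGR2HSV);m=((h[...,1]<50)&(h[...,2]>95)).astype(np.uint8)
for c in cv2.findContours(m,cv2.RETR_EXTERNAL,cv2.CHAIN_APPROX_NONE)[0]:
    x,y,w,q=cv2.boundingRect(c)
    if 420<x<500 and 200<y<275 and w>8: print('scene',x,y,w,q)
goal((461,370,130),np.pi/2)
E
```

```text
[516.86289339  23.07010002 246.71280819]
[([611.4, -188.7], 1.03), ([611.4, -188.7], 0.91)]
scene 458 242 30 28
slide [ -55.2 -346.9  117.1]
dr [-0.006  0.019  0.006]
```

Call:
step_arm --motion '[{"dr": [0,0,0],"slide": [-6,-40,0],"jaw": 85},{"dr": [0,0,0],"slide": [-15,-95,15],"jaw": 75},{"dr": [0,0,0],"slide": [-24,-150,35],"jaw": 65},{"dr": [0,0,0],"slide": [-33,-205,55],"jaw": 60},{"dr": [0,0,0],"slide": [-42,-260,80],"jaw": 60},{"dr": [0,0,0],"slide": [-50,-315,105],"jaw": 60},{"dr": [0,0,0],"slide": [-55,-347,117],"jaw": 60},{"dr": [0,0,0],"slide": [-55,-347,117],"jaw": 60}]'

```text
clock: 65.5
position: [465.6, 367.6, 128.8]
ee_rot: [1.0, -0.001, -0.001, 0.001]
contact_force: [-0.3, 0.8, -0.4]
gripper_width: 60.0
grasp_force: 0.0
```

```bash
python3 - <<'E'
from h import *
t=img('top','t16.png');s=img('scene','s16.png');p=tool()[0];print(p);goal((461,370,22),np.pi/2)
cv2.imwrite('pics/m16.png',np.hstack([cv2.resize(t[185:255,140:220],(400,350)),cv2.resize(s[200:280,420:510],(400,350))]))
print(onz('top',(177,219),13),proj('top',(461,370,13)),proj('scene',(461,370,13)),proj('scene',(461,370,55)))
E
```

```text
[466.45332839 365.93226233 130.41658104]
slide [ -5.4  -4.1 108.4]
dr [ 0.007  0.005 -0.036]
[458.96515954 367.95818809  13.        ] [176.29187279 218.2358638 ] [471.97917227 255.06359434] [477.97448817 247.26863795]
```

View pics/m16.png

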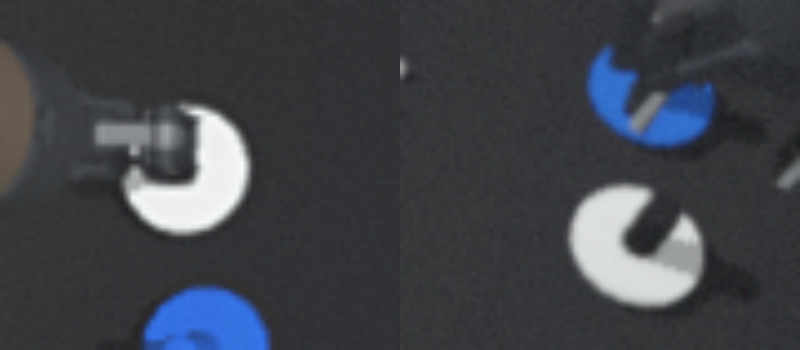

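The silver lid is centred at scene crop (637,245) with its black grip at (655,225), and the blue look-alike is separate at (650,95). The fingers are descending to the silver lid.

Call:
step_arm --motion '[{"dr": [0,0,0],"slide": [-4.5,-5.5,10],"jaw": 60},{"dr": [0,0,0],"slide": [-4.5,-5.5,32],"jaw": 60},{"dr": [0,0,0],"slide": [-4.5,-5.5,56],"jaw": 60},{"dr": [0,0,0],"slide": [-4.5,-5.5,80],"jaw": 60},{"dr": [0,0,0],"slide": [-4.5,-5.5,98],"jaw": 60},{"dr": [0,0,0],"slide": [-4.5,-5.5,107],"jaw": 60},{"dr": [0,0,0],"slide": [-4.5,-5.5,107],"jaw": 60},{"dr": [0,0,0],"slide": [-4.5,-5.5,107],"jaw": 60}]'

```text
clock: 66.6
position: [462.8, 372.2, 24.6]
ee_rot: [1.0, -0.003, 0.001, -0.001]
contact_force: [-0.7, -0.4, 0.6]
gripper_width: 60.0
grasp_force: 0.0
```

Call:
step_arm --motion '[{"dr": [0,0,0],"slide": [0,0,0],"jaw": 40},{"dr": [0,0,0],"slide": [0,0,0],"jaw": 30},{"dr": [0,0,0],"slide": [0,0,0],"jaw": 20},{"dr": [0,0,0],"slide": [0,0,0],"jaw": 12},{"dr": [0,0,0],"slide": [0,0,0],"jaw": 12},{"dr": [0,0,0],"slide": [0,0,0],"jaw": 12},{"dr": [0,0,0],"slide": [0,0,0],"jaw": 12},{"dr": [0,0,0],"slide": [0,0,0],"jaw": 12}]'

```text
clock: 67.6
position: [462.4, 371.8, 24.2]
ee_rot: [1.0, -0.003, 0.0, 0.0]
contact_force: [-1.3, -1.5, 5.1]
gripper_width: 18.3
grasp_force: 58.5
```

Call:
step_arm --motion '[{"dr": [0,0,0],"slide": [0,0,-5],"jaw": 12},{"dr": [0,0,0],"slide": [0,0,-25],"jaw": 12},{"dr": [0,0,0],"slide": [0,0,-55],"jaw": 12},{"dr": [0,0,0],"slide": [0,0,-95],"jaw": 12},{"dr": [0,0,0],"slide": [0,0,-140],"jaw": 12},{"dr": [0,0,0],"slide": [0,0,-185],"jaw": 12},{"dr": [0,0,0],"slide": [0,0,-230],"jaw": 12},{"dr": [0,0,0],"slide": [0,0,-258],"jaw": 12}]'

```text
clock: 68.6
position: [462.5, 372.4, 283.9]
ee_rot: [1.0, -0.003, 0.001, -0.001]
contact_force: [-0.2, 0.3, -1.8]
gripper_width: 18.1
grasp_force: 58.6
```

```bash
python3 - <<'E'
from h import *
s=img('scene','s17.png');p=tool()[0];print(p,arm.read_state()['contact_force'],arm.read_state()['gripper_width']);goal((613.5,-190.5,285),np.pi/2)
h=cv2.cvtColor(s,cv2.COLOR_BGR2HSV);m=((h[...,1]<50)&(h[...,2]>105)).astype(np.uint8)
print('exp flange',proj('scene',p+[0,0,-24.2+13]),proj('scene',p+[0,0,-24.2+8]))
for c in cv2.findContours(m,cv2.RETR_EXTERNAL,cv2.CHAIN_APPROX_NONE)[0]:
    x,y,w,q=cv2.boundingRect(c)
    if 430<x<600 and 100<y<275 and w>8: print('scene',x,y,w,q,cv2.minAreaRect(c))
E
```

```text
[463.79259038 373.2542272  287.67882855] [0.90671757 0.04915725 2.32723315] 18.386401984977034
slide [152.3 563.1  -0. ]
dr [-0.047 -0.049 -0.033]
exp flange [521.14672818 194.87193256] [519.95339389 196.40800153]
scene 501 179 40 34 ((520.176513671875, 196.29412841796875), (41.231056213378906, 30.074417114257812), 14.03624439239502)
scene 508 143 21 4 ((518.0, 144.5), (3.0, 20.0), 90.0)
scene 553 116 39 23 ((569.9359741210938, 130.8775177001953), (43.375160217285156, 9.812740325927734), 31.429563522338867)
```

Call:
step_arm --motion '[{"dr": [0,0,0],"slide": [5,18,0],"jaw": 12},{"dr": [0,0,0],"slide": [15,55,0],"jaw": 12},{"dr": [0,0,0],"slide": [28,105,0],"jaw": 12},{"dr": [0,0,0],"slide": [42,155,0],"jaw": 12},{"dr": [0,0,0],"slide": [56,205,0],"jaw": 12},{"dr": [0,0,0],"slide": [70,255,0],"jaw": 12},{"dr": [0,0,0],"slide": [83,305,0],"jaw": 12},{"dr": [0,0,0],"slide": [95,350,0],"jaw": 12}]'

```text
clock: 69.65
position: [554.4, 18.7, 279.5]
ee_rot: [1.0, -0.003, -0.002, 0.0]
contact_force: [-0.1, 0.0, -1.2]
gripper_width: 18.5
grasp_force: 58.7
```

```bash
python3 - <<'E'
from h import *
print(tool()[0]);goal((613.5,-190.5,285),np.pi/2)
E
```

```text
[554.37312203  18.68399164 279.49898542]
slide [ 60.4 208.8  -5.6]
dr [ 0.004  0.028 -0.046]
```

Call:
step_arm --motion '[{"dr": [0,0,0],"slide": [14,48,-5],"jaw": 12},{"dr": [0,0,0],"slide": [28,96,-5],"jaw": 12},{"dr": [0,0,0],"slide": [41,142,-5],"jaw": 12},{"dr": [0,0,0],"slide": [52,181,-5],"jaw": 12},{"dr": [0,0,0],"slide": [58,203,-5],"jaw": 12},{"dr": [0,0,0],"slide": [60,208.5,-5],"jaw": 12},{"dr": [0,0,0],"slide": [60,208.5,-5],"jaw": 12},{"dr": [0,0,0],"slide": [60,208.5,-5],"jaw": 12}]'

```text
clock: 70.65
position: [614.2, -186.3, 286.8]
ee_rot: [1.0, -0.002, -0.0, -0.0]
contact_force: [1.0, -0.1, -1.6]
gripper_width: 18.2
grasp_force: 58.7
```

```bash
python3 - <<'E'
from h import *
s=img('scene','s18.png');p=tool()[0];print(p);goal((613.5,-191,253),np.pi/2)
E
```

```text
[ 614.27641386 -186.28153124  286.96136033]
slide [-0.8  4.7 34. ]
dr [-0.002 -0.002 -0.026]
```

Call:
step_arm --motion '[{"dr": [0,0,0],"slide": [-0.7,2.5,4],"jaw": 12},{"dr": [0,0,0],"slide": [-0.7,4.7,10],"jaw": 12},{"dr": [0,0,0],"slide": [-0.7,4.7,17],"jaw": 12},{"dr": [0,0,0],"slide": [-0.7,4.7,24],"jaw": 12},{"dr": [0,0,0],"slide": [-0.7,4.7,29],"jaw": 12},{"dr": [0,0,0],"slide": [-0.7,4.7,33],"jaw": 12},{"dr": [0,0,0],"slide": [-0.7,4.7,35],"jaw": 12},{"dr": [0,0,0],"slide": [-0.7,4.7,35],"jaw": 12}]'

```text
clock: 71.7
position: [613.7, -192.1, 251.7]
ee_rot: [1.0, -0.003, -0.0, 0.0]
contact_force: [-0.5, -0.4, -0.8]
gripper_width: 18.3
grasp_force: 58.7
```

Call:
step_arm --motion '[{"dr": [0,0,0],"slide": [0,0,1],"jaw": 12},{"dr": [0,0,0],"slide": [0,0,2],"jaw": 12},{"dr": [0,0,0],"slide": [0,0,3],"jaw": 12},{"dr": [0,0,0],"slide": [0,0,4],"jaw": 12},{"dr": [0,0,0],"slide": [0,0,5],"jaw": 12},{"dr": [0,0,0],"slide": [0,0,6],"jaw": 12},{"dr": [0,0,0],"slide": [0,0,6],"jaw": 12},{"dr": [0,0,0],"slide": [0,0,6],"jaw": 12}]'

```text
clock: 72.7
position: [613.7, -192.1, 245.7]
ee_rot: [1.0, -0.003, 0.0, 0.0]
contact_force: [-0.3, 0.1, -2.2]
gripper_width: 18.7
grasp_force: 58.7
```

Call:
step_arm --motion '[{"dr": [0,0,0],"slide": [0,-0.5,0.5],"jaw": 12},{"dr": [0,0,0],"slide": [0,-0.5,1],"jaw": 12},{"dr": [0,0,0],"slide": [0,-0.5,1.5],"jaw": 12},{"dr": [0,0,0],"slide": [0,-0.5,2],"jaw": 12},{"dr": [0,0,0],"slide": [0,-0.5,2.5],"jaw": 12},{"dr": [0,0,0],"slide": [0,-0.5,3],"jaw": 12},{"dr": [0,0,0],"slide": [0,-0.5,3],"jaw": 12},{"dr": [0,0,0],"slide": [0,-0.5,3],"jaw": 12}]'

```text
clock: 73.7
position: [613.7, -191.6, 242.7]
ee_rot: [1.0, -0.003, 0.0, 0.0]
contact_force: [-0.5, 0.2, -0.8]
gripper_width: 18.5
grasp_force: 58.7
```

Call:
step_arm --motion '[{"dr": [0,0,0],"slide": [0,0,0.5],"jaw": 12},{"dr": [0,0,0],"slide": [0,0,1],"jaw": 12},{"dr": [0,0,0],"slide": [0,0,1.5],"jaw": 12},{"dr": [0,0,0],"slide": [0,0,2],"jaw": 12},{"dr": [0,0,0],"slide": [0,0,2.5],"jaw": 12},{"dr": [0,0,0],"slide": [0,0,2.5],"jaw": 12},{"dr": [0,0,0],"slide": [0,0,2.5],"jaw": 12},{"dr": [0,0,0],"slide": [0,0,2.5],"jaw": 12}]'

```text
clock: 74.7
position: [613.7, -191.6, 240.2]
ee_rot: [1.0, -0.003, 0.0, 0.0]
contact_force: [1.4, 0.4, -1.1]
gripper_width: 18.4
grasp_force: 58.7
```

Call:
step_arm --motion '[{"dr": [0,0,0],"slide": [0,0,0.5],"jaw": 12},{"dr": [0,0,0],"slide": [0,0,1],"jaw": 12},{"dr": [0,0,0],"slide": [0,0,1.5],"jaw": 12},{"dr": [0,0,0],"slide": [0,0,2],"jaw": 12},{"dr": [0,0,0],"slide": [0,0,2],"jaw": 12},{"dr": [0,0,0],"slide": [0,0,2],"jaw": 12},{"dr": [0,0,0],"slide": [0,0,2],"jaw": 12},{"dr": [0,0,0],"slide": [0,0,2],"jaw": 12}]'

```text
clock: 75.7
position: [613.7, -191.6, 238.2]
ee_rot: [1.0, -0.003, 0.0, -0.0]
contact_force: [-0.6, 0.2, -0.1]
gripper_width: 18.4
grasp_force: 58.7
```

Call:
step_arm --motion '[{"dr": [0,0,0],"slide": [0,0,0.4],"jaw": 12},{"dr": [0,0,0],"slide": [0,0,0.8],"jaw": 12},{"dr": [0,0,0],"slide": [0,0,1.2],"jaw": 12},{"dr": [0,0,0],"slide": [0,0,1.2],"jaw": 12},{"dr": [0,0,0],"slide": [0,0,1.2],"jaw": 12},{"dr": [0,0,0],"slide": [0,0,1.2],"jaw": 12},{"dr": [0,0,0],"slide": [0,0,1.2],"jaw": 12},{"dr": [0,0,0],"slide": [0,0,1.2],"jaw": 12}]'

```text
clock: 76.7
position: [613.8, -191.7, 237.4]
ee_rot: [1.0, -0.003, 0.0, 0.0]
contact_force: [-0.3, 0.2, 4.7]
gripper_width: 18.9
grasp_force: 58.8
```

Seated with a light contact. Release and back off.

Call:
step_arm --motion '[{"dr": [0,0,0],"slide": [0,0,0],"jaw": 22},{"dr": [0,0,0],"slide": [0,0,0],"jaw": 32},{"dr": [0,0,0],"slide": [0,0,0],"jaw": 44},{"dr": [0,0,0],"slide": [0,0,0],"jaw": 56},{"dr": [0,0,0],"slide": [0,0,-8],"jaw": 60},{"dr": [0,0,0],"slide": [0,0,-25],"jaw": 60},{"dr": [0,0,0],"slide": [0,0,-45],"jaw": 60},{"dr": [0,0,0],"slide": [0,0,-60],"jaw": 60}]'

```text
clock: 77.7
position: [614.1, -191.8, 299.5]
ee_rot: [1.0, -0.003, 0.001, 0.0]
contact_force: [0.7, -1.0, 0.1]
gripper_width: 60.1
grasp_force: 0.0
```

Call:
step_arm --motion '[{"dr": [0,0,0],"slide": [-20,-25,0],"jaw": 60},{"dr": [0,0,0],"slide": [-50,-65,0],"jaw": 60},{"dr": [0,0,0],"slide": [-80,-105,0],"jaw": 60},{"dr": [0,0,0],"slide": [-110,-145,0],"jaw": 60},{"dr": [0,0,0],"slide": [-130,-180,0],"jaw": 60},{"dr": [0,0,0],"slide": [-140,-200,0],"jaw": 60},{"dr": [0,0,0],"slide": [-140,-200,0],"jaw": 60},{"dr": [0,0,0],"slide": [-140,-200,0],"jaw": 60}]'

```text
clock: 78.7
position: [475.1, 8.9, 297.6]
ee_rot: [1.0, -0.003, 0.0, -0.0]
contact_force: [0.4, -0.8, -0.1]
gripper_width: 60.0
grasp_force: 0.0
```

```bash
python3 - <<'E'
from h import *
t=img('top','t20.png');s=img('scene','s20.png');print(tool()[0])
for n,im in(('top',t),('scene',s)):
    h=cv2.cvtColor(im,cv2.COLOR_BGR2HSV)
    for z,dz in((219,0),):
        u,v=proj(n,(612,-191,z)).astype(int);G=cv2.GaussianBlur(cv2.resize(h[v-30:v+30,u-30:u+30,2],None,fx=8,fy=8,interpolation=cv2.INTER_CUBIC),(9,9),0)
        K,_,V=cam(n);r=8*34*K[0,0]/-(V[:3,:3]@np.array([612,-191,z])+V[:3,3])[2]
        c=cv2.HoughCircles(G,cv2.HOUGH_GRADIENT,2,60,param1=80,param2=20,minRadius=int(r*.88),maxRadius=int(r*1.08))
        if c is not None: print(n,[(onz(n,(u-30+x/8,v-30+y/8),z+8).round(1).tolist(),round(float(q/r),2)) for x,y,q in c[0][:2]])
print(len([0]))
E
```

```text
[475.08903884   8.50539319 297.08613708]
top [([610.9, -192.7, 227.0], 0.98), ([583.0, -174.1, 227.0], 1.03)]
scene [([619.8, -179.0, 227.0], 1.06), ([583.0, -189.5, 227.0], 0.94)]
1
```

The measurements agree: the lid is centred over the stack in the top view (610.9, -192.7), and the contact height matches a flange lying on the rim. The arm is clear of everything.

```bash
python3 -c "
from bench import arm
print(arm.job_done())"
```

```text
the job is handed in; nothing more can be done
None
```

I handed the job in: the stand is on the mat, all four white cups are nested in its holder and the silver lid is on the top cup. No pass/fail result came back, and the final state was checked only by measurements, since all 14 picture views were used.

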